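# Clip a chromatography plate and hold it flush on the tilted viewing panel

### The job

Squeeze the spring clip off the tray's rim and let it snap onto the middle of the top edge of the tall glass plate standing in the rack, so that the glass itself is never touched with the fingers. Then take the clip by its sides, draw the plate up out of the rack, tilt it to the slope of the small viewing panel and hold it gently flush against the panel's white face, plate upright and centred, with the clip clear above the panel's top edge. Finish while still holding it there: do not let go, do not shift the panel's tilt, and leave the other plates, the bottles and the glassware alone.

Things in the scene. Friction and masses are not known exactly. Their poses are not given: they have to be found in the camera images.
- clip: Black plastic spring clip like a clothes peg, jaws down, levers up, 24 mm wide along its y, about 40 g. Origin: between the jaw tips, at their lower end; z points up to the levers. The frame is that of its -x half, which leans by half the jaw angle when squeezed evenly. It starts shut on the tray's wall. Jaws are 16 mm deep; an edge can go in 20 mm at most, 13 mm is right.
- clip_hinge (a point): Middle of the clip's hinge pin (along y), 26 mm above clip. To carry the shut clip, pinch it along y across its 24 mm wide flanks at the hinge and lower levers, fingertips no lower than 5 mm below the pin (the plate's top edge is 13 mm below).
- clip_levers (a point): Height to squeeze the clip: between its two ribbed levers, 24 mm above the hinge. The levers rise to 36 mm above the hinge, splayed in a V along x; at this height they are 33 mm over their outsides when shut on a plate (40 mm at the top). Squeezing them along x opens the jaws; fully open they stand parallel, about 20 mm over their outsides.
- jaw (a joint): Opening of the clip (rad): 0 = jaws parallel on a 3 mm edge, 0.6 = fully open (about 18 mm between the jaw tips), -0.08 = shut on nothing. The spring presses each jaw with about 8 N on a 3 mm edge; squeezing at clip_levers takes 7 N at first, 12 N when fully open. On letting go, the clip may creep up its edge by some 4 mm.
- tray: Fixed open steel tray, 130 mm (x) by 150 mm (y), walls 42 mm high and 3 mm thick. Origin: centre of its underside. The clip sits on the wall at x = -63.5 mm, with the wall 13 mm deep in its jaws, its x along the tray's x.
- plate: The tall glass chromatography plate, 3 mm thick (x), 50 mm wide (y), 100 mm tall (z), about 36 g; white layer on its +x face. Origin: centre of its lower edge; it starts upright in a slot of the rack. The other two plates in the rack are only 75 mm tall.
- plate_top (a point): Middle of the tall plate's top edge (100 mm above plate), same axes. Hung from the pinched clip, the plate gives way by about 0.02 rad per newton pressed on it at the panel's top edge (grip 40 N): pushed on dead parallel its foot soon lifts off the face; brought on foot first by about 0.05 rad it comes down flush at 1 to 3 N.
- rack: Fixed white plate rack, 125 mm (x) by 74 mm (y), 40 mm high, with nine vertical grooves 12 mm apart, 4.6 mm wide, across x. Plates stand on its floor, 8 mm above the table, with their faces along the rack's x; the three plates are 36 mm apart. Origin: centre of its underside.
- viewer: Fixed stand of the viewing panel: grey foot 125 by 150 mm and 12 mm high, with two upright arms to 84 mm height outside the panel. Origin: centre of the panel above it, on the table (underside); the panel's tilt axis is 70 mm above it, along its y. The panel's face looks to its +x.
- panel_face (a point): Centre of the flat white face of the viewing panel, on the tilt axis; the panel is 120 mm wide (y), 80 mm high (z, up the slope), 16 mm thick. x points out of the face, which leans back (top towards the stand's -x).
- panel_top (a point): Middle of the face's top edge, 40 mm up the slope from panel_face, same axes. Rightly held, the plate lies flat on the face, centred sideways, its top edge about 32 mm up the slope beyond this edge and the clip wholly above the panel.
- short_a: Shorter plate, 3 by 50 by 75 mm, in the rack: leave in place.
- short_b: Shorter plate, as short_a: leave in place.
- drop_a: Dropper bottle, 25 mm across, 64 mm tall, in the tray: leave alone. Origin under its centre, as for all bottles.
- drop_b: Dropper bottle in the tray, as drop_a.
- drop_c: Dropper bottle on the bench, as drop_a.
- beaker: Glass beaker on the bench, 60 mm across, 75 mm tall: leave alone.
- dish: Clear open dish on the bench, 90 mm across, 14 mm high: leave alone.
- jar: Amber jar on the bench, 52 mm across, 85 mm tall: leave alone.
- panel (a joint): Lean of the panel back from upright (rad), different every time (0.28 to 0.58); a stiff friction hinge that moves only under a hard push (above some 60 N).

How it is judged (in metres and radians):
On the way, in this order (a step that is already met when the one before it is completed fails the run):
1. the clip is let go, shut on the middle of the tall plate's top edge, the plate still standing in the rack (y of clip in the frame of plate between -0.012 and 0.012 m and x of clip in the frame of plate between -0.008 and 0.008 m and z of clip in the frame of plate between 0.078 and 0.096 m and value of joint jaw below 0.15 rad and contact force between clip and plate above 1.5 N and contact force between the fingers and clip below 0.1 N and z of plate in the frame of rack below 0.015 m), for 0.2 s.
2. the plate is drawn up out of the rack, hanging from the clip (y of clip in the frame of plate between -0.012 and 0.012 m and x of clip in the frame of plate between -0.008 and 0.008 m and z of clip in the frame of plate between 0.078 and 0.096 m and value of joint jaw below 0.15 rad and contact force between clip and plate above 1.5 N and contact force between the fingers and clip above 1 N and z of plate in the frame of rack above 0.045 m and contact force between plate and rack below 0.05 N), for 0.2 s.
At the end, for the whole second after the job is handed in: Fingers hold the shut clip (its middle within 16 mm of the plate's); plate lies on the panel face: parallel within 2 deg, square within 7 deg, centred within 22 mm, top edge 15 to 52 mm above the panel's, pressed with 0.3 to 12 N, at rest; clip off the panel, panel tilt unchanged (value of joint jaw below 0.15 rad and contact force between clip and plate above 1.5 N and y of clip in the frame of plate between -0.016 and 0.016 m and contact force between the fingers and clip above 1 N and angle between the x axis of plate and the x axis of panel_face, either way round below 0.035 rad and angle between the y axis of plate and the y axis of panel_face, either way round below 0.12 rad and y of plate_top in the frame of panel_face between -0.022 and 0.022 m and z of plate_top in the frame of panel_face between 0.055 and 0.092 m and x of plate_top in the frame of panel_face between -0.002 and 0.0065 m and contact force between plate and viewer between 0.3 and 12 N and contact force between clip and viewer below 0.1 N and height (world z) of plate above 0.018 m and linear speed of plate below 0.02 m/s and distance of panel_top from where it was at the start of the episode below 0.004 m); the arm keeps its last pose, push and grip.
It fails at once if the fingers press on the glass (contact force between the fingers and plate above 3 N).
It fails at once if the plate or clip is pushed hard against the viewing panel (contact force between any of plate, clip and viewer above 20 N).
It fails at once if the panel's tilt is shifted (distance of panel_top from where it was at the start of the episode above 0.006 m).
It fails at once if another plate is disturbed (distance of any of short_a, short_b from where it was at the start of the episode above 0.02 m).
It fails at once if a bottle, the beaker or the dish is disturbed (distance of any of drop_a, drop_b, drop_c, beaker, dish, jar from where it was at the start of the episode above 0.03 m).
It also fails if it takes over 64 s, if anything falls off the work surface, if the arm or the gripper's body presses on something with over 40 N, if the wrist force passes 120 N, or if a joint passes its speed limit or range.

### The arm

A 6-joint arm with a two-finger parallel gripper is mounted at the origin on the work surface. World frame = base frame: x ahead of the robot, y to its left, z up, the work surface at z = 0. Lengths are in m, angles in degrees, forces in N, time in s.
With the tool pointing down it reaches from about 0.3 to 0.75 m from the base axis. Payload 8.5 kg.
Tool frame: the origin (TCP) lies between the finger pads; the fingertips stand 22 mm ahead of it and the grasp point (between the pads) lies 3 mm ahead of it (env.nose_length is the distance from the TCP to the fingertips, in m); z points along the fingers, x is the direction in which the jaws open and shut, and the axes are right-handed (so a half turn about z gives the same grasp; the last joint's range is limited). The gripper opens to 85 mm and grips with 20 to 120 N. Pads are 22 mm wide; open, the fingers measure 114 mm over their backs; the gripper's body (76 mm by 85 mm) begins 54 mm behind the grasp point. The pads swing forward as they close: fully open they stand 13 mm farther back than shut.
Start: joints at [-80.69, 21.807, 74.336, -0, 83.858, -12.336], TCP at [0.203, -0.511, 0.232] pointing down, gripper open.
Joint ranges: [-178.18, 178.18], [-50.72, 133.34], [12.68, 142.11], [-81.47, 261.47], [9.98, 163.14], [-165.26, 165.26]. Speed limits (degrees/s): [136.94, 136.94, 180, 180, 180, 180].

### API

Orientations are given as a 3x3 rotation matrix whose columns are the frame's x, y, z axes.
In Python, from rig import env gives the robot as it stands.
- The arm moves only by the tool arm_command, never from a script. Its argument "steps" is a list of rows, each an object with "delta_pos": the shift along the world's x, y, z in mm, a list of three; "dr": the turn, a rotation vector about the world's x, y, z in degrees, a list of three. In form: [{"delta_pos": [dx, dy, dz], "dr": [wx, wy, wz]}, ...]. A call has 1 to 20 rows; each row shifts and turns the commanded pose from where the row before left it; what a row does not reach is not made up. A row lasts 1/10 s, in which the tool goes at most 50 mm and 8.59 degrees, less where a joint would pass 70% of its speed; a pose out of reach is approached as far as the arm can. A call with a gripper value outside its range is refused whole. "grip" is the opening, from 0 (shut) to 1 (fully open), set as the call begins (left out, the last holds). The fingers move at their own pace and stop on an object; "squeeze" is the grip in N (left out, the last holds). Time passes only in rows, so rows that do not move let the fingers close. It gives the time, the measured TCP pose, the force and the opening at its end, in the units of the state.
- env.observe(): the state, without advancing time (a new reading comes with each control period).
- env.get_image(name): name is "scene" or "top"; returns the picture (480x640x3 uint8, blue, green, red); there is no depth.
- env.get_calibration(name): a dict with "fx", "fy", "cx", "cy" (pixels), "k1" (the pictures are not rectified: a ray, as slopes to the right and down, at radius r is drawn at 1 + k1 r^2 times it, then the intrinsics apply), "view" (4x4, takes a point from world to camera coordinates). Camera axes: x right, y up, looking along -z (the intrinsics and any distortion apply to the point x, -y, -z); pixel columns grow to the right and rows downward; lengths in m; the calibration is good to about 2 mm. A picture is of the moment at which its call begins. get_calibration takes no time and is no camera call.
- env.close_job(): hands the job in, once; it reports no verdict.
The state is a dict: "time_s": time; "q": joint angles; "qvel": joint speeds; "joint_efforts": joint torques, N m; "position": TCP position; "tool_rot": TCP orientation; "ft_force": force on the tool from outside, world axes, zero at the start; "wrist_torque": the same for the moment, N m; "grip_width": finger opening in m.
Only numpy, scipy, OpenCV 4.12 (cv2) and the standard library are available. Lean on these libraries where they do the work, as an engineer would, in place of code of your own. Each camera call takes 0.05 s, during which the arm holds its last target. There are 200 camera calls.

## Working session

There is one attempt and no reset: what is moved stays moved. The work goes in short steps, Python scripts to look and compute and a tool call to move; the robot and the scene stay as the last step left them, time stands still between calls to the robot, and variables do not carry over. Pictures are saved under pics/ and viewed, about 8 in all and at most 12, crops included, and the job is handed in when it is done.

Besides the shell and the picture viewer there is one more tool, called after "Emit:" in YAML: its name, and indented under it one key for each argument. arm_command: Moves the arm, as the interface text tells. Its arguments: {"type":"object","properties":{"steps":{"type":"array"},"grip":{"type":"number"},"squeeze":{"type":"number"}},"required":["steps"]}

```bash
ls; mkdir -p pics; python3 - <<'E'
from rig import env
import cv2
for n in("scene","top"):
    cv2.imwrite(f"pics/{n}0.png",env.get_image(n)); print(n,env.get_calibration(n))
print(env.observe()); print(env.nose_length)
E
```

```text
pics
scene {'fx': 609.0193638350228, 'fy': 609.0193638350228, 'cx': 324.83027043756147, 'cy': 224.26727665762377, 'k1': 0.053470234839703666, 'view': array([[ 0.27193633,  0.9623124 , -0.00234151, -0.15848239],
       [-0.82348951,  0.23396446,  0.516842  ,  0.40316015],
       [ 0.4979113 , -0.13861991,  0.8560776 , -1.46112876],
       [ 0.        ,  0.        ,  0.        ,  1.        ]])}
top {'fx': 513.7194614476244, 'fy': 513.7194614476244, 'cx': 316.40433792416644, 'cy': 233.58686689379238, 'k1': -0.027813464737712235, 'view': array([[-7.85232706e-04, -9.99321646e-01,  3.68188991e-02,
        -1.78025491e-03],
       [ 9.81434533e-01,  6.29158357e-03,  1.91694220e-01,
        -5.78207332e-01],
       [-1.91795832e-01,  3.62858636e-02,  9.80763832e-01,
        -8.01038125e-01],
       [ 0.00000000e+00,  0.00000000e+00,  0.00000000e+00,
         1.00000000e+00]])}
{'time_s': 0.1, 'q': array([-8.06884328e+01,  2.18369652e+01,  7.43778382e+01, -4.69482852e-04,
        8.38571277e+01, -1.23358166e+01]), 'qvel': array([-0.09081825, -0.18953663, -0.12328135, -0.13150449, -0.03510204,
        0.03601098]), 'joint_efforts': array([ 4.99011934e-03, -4.49219799e+01, -2.31655079e+01, -1.16512260e-04,
        3.65045547e-03, -7.38689163e-07]), 'position': array([ 0.20284589, -0.51096125,  0.2318902 ]), 'tool_rot': array([[ 3.68894045e-01, -9.29471430e-01, -2.11172842e-04],
       [-9.29470642e-01, -3.68894014e-01,  1.23757408e-03],
       [-1.22819015e-03, -2.60254751e-04, -9.99999212e-01]]), 'ft_force': array([-0.25239248,  0.26676481,  0.04157378]), 'wrist_torque': array([-0.00783902, -0.00141654,  0.00481119]), 'grip_width': 0.08514517652060427}
0.022
```

View pics/scene0.png

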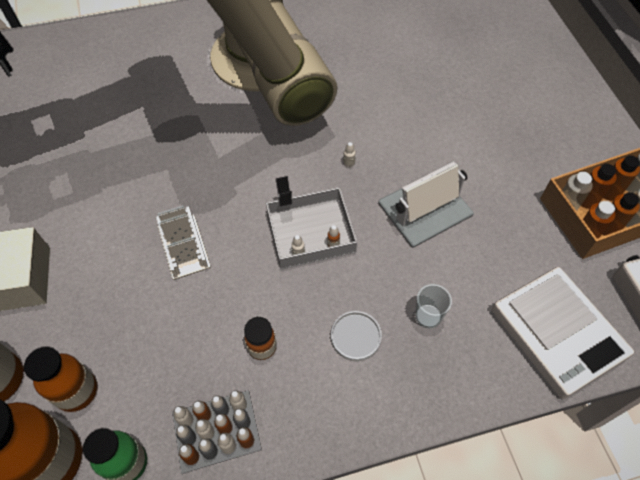

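View pics/top0.png

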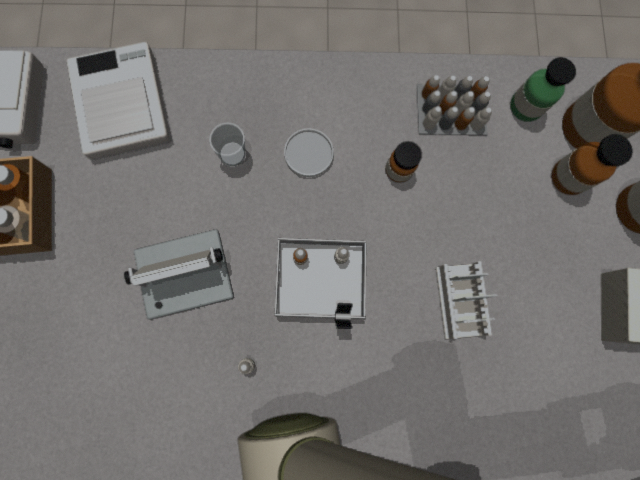

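```bash
cat > h.py <<'E'
import numpy as np, cv2
from rig import env
def cam(n):
    c=env.get_calibration(n); K=np.array([[c['fx'],0,c['cx']],[0,c['fy'],c['cy']],[0,0,1]])
    F=np.diag([1.,-1,-1]); V=np.array(c['view']); R=F@V[:3,:3]; t=F@V[:3,3]
    return K,np.array([c['k1'],0,0,0.]),R,t
def proj(n,P):
    K,D,R,t=cam(n); return cv2.projectPoints(np.array(P,float).reshape(-1,3),cv2.Rodrigues(R)[0],t,K,D)[0][:,0]
def onz(n,uv,z):
    K,D,R,t=cam(n); p=cv2.undistortPoints(np.array(uv,float).reshape(-1,1,2),K,D)[:,0]
    d=np.c_[p,np.ones(len(p))]@R; o=-R.T@t
    return o+d*((z-o[2])/d[:,2])[:,None]
def crop(img,x0,y0,w,h,s):
    o=cv2.resize(img[y0:y0+h,x0:x0+w],None,fx=s,fy=s,interpolation=cv2.INTER_CUBIC)
    for x in range((x0+9)//10*10,x0+w,10):
        cv2.line(o,(int((x-x0+.5)*s),0),(int((x-x0+.5)*s),6 if x%50 else 14),(0,0,255),1)
        if x%20==0: cv2.putText(o,str(x),(int((x-x0)*s)-8,22),0,.32,(0,0,255),1)
    for y in range((y0+9)//10*10,y0+h,10):
        cv2.line(o,(0,int((y-y0+.5)*s)),(6 if y%50 else 14,int((y-y0+.5)*s)),(0,0,255),1)
        if y%20==0: cv2.putText(o,str(y),(8,int((y-y0)*s)+5),0,.32,(0,0,255),1)
    return o
E
python3 - <<'E'
from h import *
t=cv2.imread('pics/top0.png'); s=cv2.imread('pics/scene0.png')
def fit(*a):
    o=np.zeros((600,800,3),np.uint8)
    for im,x,y in a: 
        hh=min(im.shape[0],600-y);ww=min(im.shape[1],800-x); o[y:y+hh,x:x+ww]=im[:hh,:ww]
    return o
cv2.imwrite('pics/a.png',fit((crop(t,430,255,70,90,6),0,0),(crop(s,150,200,63,85,6),421,0)))
cv2.imwrite('pics/b.png',fit((crop(t,270,232,100,98,4),0,0),(crop(s,260,170,98,98,4),405,0)))
cv2.imwrite('pics/c.png',fit((crop(t,120,225,115,97,3.5),0,0),(crop(s,375,155,100,95,3.9),405,0)))
E
```

```text
(no output)
```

View pics/a.png

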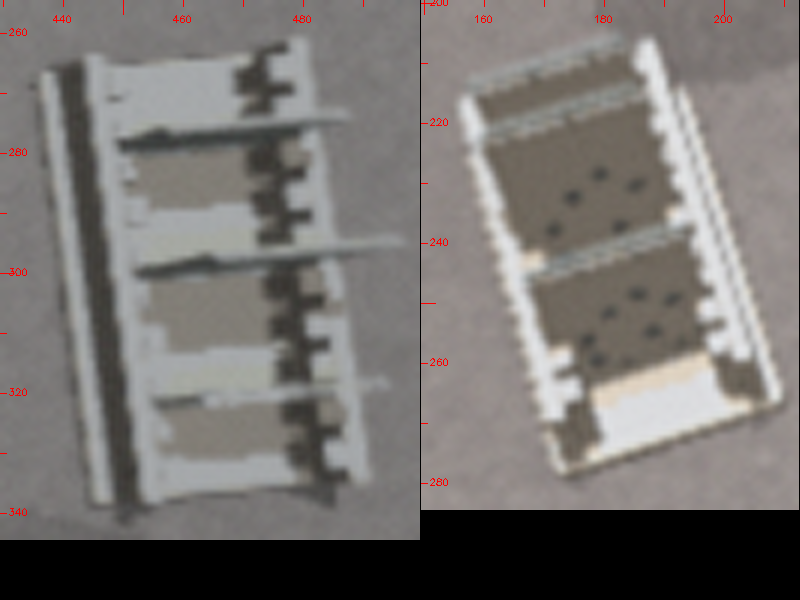

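View pics/b.png

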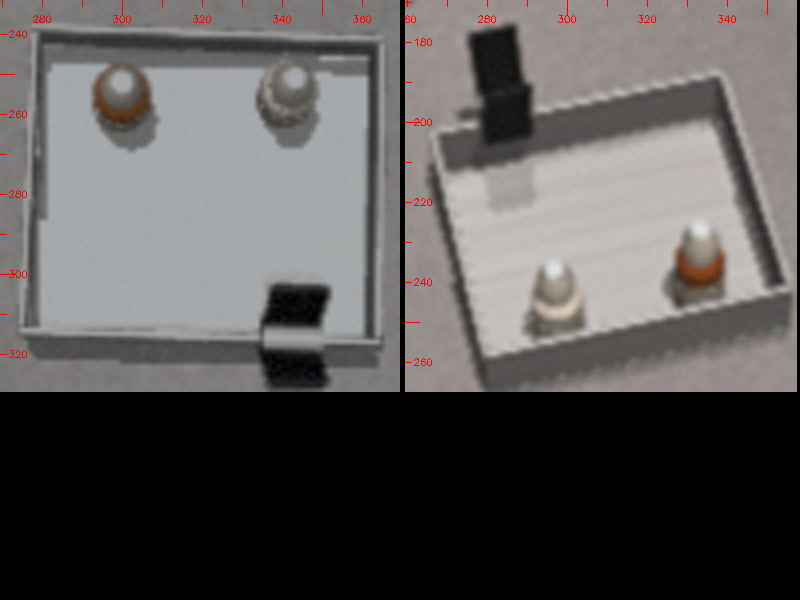

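View pics/c.png

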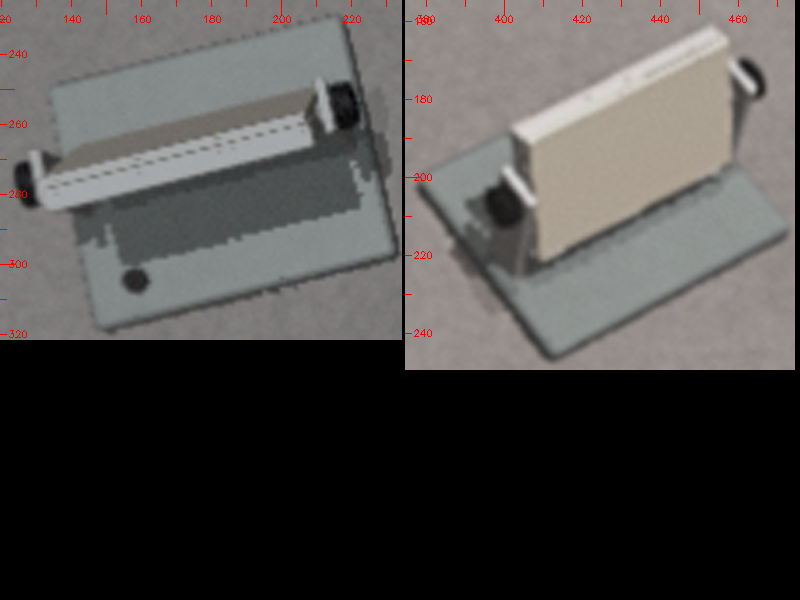

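```bash
cat > fit.py <<'E'
from h import *
from scipy.optimize import least_squares
def rz(a): c,s=np.cos(a),np.sin(a); return np.array([[c,-s,0],[s,c,0],[0,0,1.]])
def ry(a): c,s=np.cos(a),np.sin(a); return np.array([[c,0,s],[0,1,0],[-s,0,c]])
def fit(f,x0,obs,name):
    def r(p): return np.concatenate([(proj(n,f(p)[k])-uv).ravel() for n,k,uv in obs])
    s=least_squares(r,x0,loss='soft_l1'); print(name,np.round(s.x,4)); 
    for (n,k,uv),e in zip(obs,r(s.x).reshape(-1,2)): print('  ',n,k,np.round(e,1))
    return s.x
P=lambda p,L:{k:(rz(p[2])@np.array(v)+[p[0],p[1],0]) for k,v in L.items()}
T={a+b:(sx*.065,sy*.075,.042) for a,sx in(('-',-1),('+',1)) for b,sy in(('-',-1),('+',1))}
tray=lambda p:P(p,T)
fit(tray,[.5,0,0],[('top','++',(278.5,238.5)),('top','+-',(365,241.5)),('top','--',(364.75,317.5)),('top','-+',(274.75,314.5)),
 ('scene','--',(266.25,202.75)),('scene','-+',(338.75,187.5)),('scene','++',(356.25,242)),('scene','+-',(279.5,260))],'tray')
def rack(p):
    L={}
    for i,h in((-1,.083),(0,.108),(1,.083)):
        for b,sy in(('-',-1),('+',1)): L[f'{i}{b}']=(i*.036+p[3],sy*.025+p[4],h)
    for a,sx in(('-',-1),('+',1)):
        for b,sy in(('-',-1),('+',1)): L['B'+a+b]=(sx*.0625,sy*.037,p[5])
    return P(p,L)
S=lambda x,y:((x-421)/6+149.5,y/6+199.5)
C=lambda x,y:(x/6+429.5,y/6+254.5)
fit(rack,[.5,-.25,0,0,0,.008],[('scene','0-',S(475,138)),('scene','0+',S(648,88)),('scene','-1-',S(470,92)),('scene','-1+',S(620,40)),
 ('scene','1-',S(535,275)),('scene','1+',S(690,230)),('top','0-',C(402,240)),('top','-1-',C(348,115)),('top','1-',C(388,383)),
 ('scene','B+-',S(567,478)),('scene','B++',S(782,402)),('scene','B-+',S(682,85)),('top','B++',C(40,72)),('top','B-+',C(97,505))],'rack x y yaw platedx dy basez')
def view(p):
    L={'F'+a+b:(sx*.0625+p[4],sy*.075,.012) for a,sx in(('-',-1),('+',1)) for b,sy in(('-',-1),('+',1))}
    M=ry(-p[3])
    for k,x in(('f',0),('b',-.016)):
        for a,z in(('t',.04),('u',-.04)):
            for b,y in(('-',-.06),('+',.06)): L[k+a+b]=M@np.array([x,y,z])+[0,0,.07]
    return P(p,L)
S=lambda x,y:((x-405)/3.9+374.5,y/3.9+154.5)
C=lambda x,y:(x/3.5+119.5,y/3.5+224.5)
fit(view,[.5,.25,0,.4,0],[('top','F++',C(48,90)),('top','F+-',C(343,15)),('top','F--',C(397,257)),('top','F-+',C(103,330)),
 ('scene','F--',S(418,182)),('scene','F+-',S(555,356)),('scene','F++',S(788,232)),
 ('scene','ft-',S(530,143)),('scene','ft+',S(728,45)),('scene','fu+',S(732,160)),('scene','fu-',S(543,260)),('scene','bt-',S(513,130)),('scene','bt+',S(713,25)),
 ('top','ft+',C(40,183)),('top','ft-',C(307,117)),('top','bt+',C(50,210)),('top','bt-',C(313,145))],'viewer x y yaw tilt footdx')
E
python3 fit.py
```

```text
tray [ 0.5075 -0.0081 -0.0282]
   top ++ [-1.  -1.5]
   top +- [ 1.  -1.5]
   top -- [ 0.5 -0.1]
   top -+ [-0.5  0.3]
   scene -- [-1.1 -0.5]
   scene -+ [ 0.4 -0.8]
   scene ++ [ 0.5 -0.2]
   scene +- [-0.6 -0.8]
rack x y yaw platedx dy basez [ 0.4713 -0.2551  0.093   0.0015  0.0022  0.0064]
   scene 0- [0.4 0.1]
   scene 0+ [-1.  -0.1]
   scene -1- [-0.1 -0.7]
   scene -1+ [ 1.4 -0.2]
   scene 1- [-1.7  0.5]
   scene 1+ [-0.3 -0.7]
   top 0- [-0.6 -1. ]
   top -1- [ 6.  43.6]
   top 1- [ -7.6 -45.9]
   scene B+- [-2.2 -0.3]
   scene B++ [ 0.3 -0.4]
   scene B-+ [0.1 0.6]
   top B++ [-0.4  0. ]
   top B-+ [-0.1 -0.2]Traceback (most recent call last):
  File "fit.py", line 36, in <module>
    fit(view,[.5,.25,0,.4,0],[('top','F++',C(48,90)),('top','F+-',C(343,15)),('top','F--',C(397,257)),('top','F-+',C(103,330)),
    ~~~^^^^^^^^^^^^^^^^^^^^^^^^^^^^^^^^^^^^^^^^^^^^^^^^^^^^^^^^^^^^^^^^^^^^^^^^^^^^^^^^^^^^^^^^^^^^^^^^^^^^^^^^^^^^^^^^^^^^^^^^
     ('scene','F--',S(418,182)),('scene','F+-',S(555,356)),('scene','F++',S(788,232)),
     ^^^^^^^^^^^^^^^^^^^^^^^^^^^^^^^^^^^^^^^^^^^^^^^^^^^^^
[... 2009 characters left out ...]
^^^^^^^^^^^^^^^^^^^^
    return np.atleast_1d(self.fun(x))
                         ~~~~~~~~^^^
    return self.f(x, *self.args, **self.kwargs)
           ~~~~~~^^^^^^^^^^^^^^^^^^^^^^^^^^^^^^
  File "fit.py", line 6, in r
    def r(p): return np.concatenate([(proj(n,f(p)[k])-uv).ravel() for n,k,uv in obs])
                                      ~~~~^^^^^^^^^^^
  File "h.py", line 8, in proj
    K,D,R,t=cam(n); return cv2.projectPoints(np.array(P,float).reshape(-1,3),cv2.Rodrigues(R)[0],t,K,D)[0][:,0]
            ~~~^^^
  File "h.py", line 4, in cam
    c=env.get_calibration(n); K=np.array([[c['fx'],0,c['cx']],[0,c['fy'],c['cy']],[0,0,1]])
ValueError: time passes only in moves, steps and waits
```

```bash
sed -i "s/^def cam(n):/from functools import cache\n@cache\ndef cam(n):/" h.py
sed -i "s/('top','-1-',C(348,115)),('top','1-',C(388,383))/('top','1-',C(348,115)),('top','-1-',C(388,383))/" fit.py
cat >> fit.py <<'E'
# clip: jaw outer (front +x side) & lever tops; params x,y,yaw
def clip(p):
    L={'L'+a+b:(sx*.020,sy*.012,.029+.062) for a,sx in(('-',-1),('+',1)) for b,sy in(('-',-1),('+',1))}
    L['h-']=(0,-.012,.055); L['h+']=(0,.012,.055); return P(p,L)
S=lambda x,y:((x-405)/4+259.5,y/4+169.5)
C=lambda x,y:(x/4+269.5,y/4+231.5)
fit(clip,[.444,-.05,-.03],[('scene','L--',S(468,34)),('scene','L-+',S(514,24)),('top','L++',C(268,283)),('top','L+-',C(330,287)),('top','L-+',C(264,388)),('top','L--',C(324,388))],'clip')
E
python3 fit.py
```

```text
tray [ 0.5075 -0.0081 -0.0282]
   top ++ [-1.  -1.5]
   top +- [ 1.  -1.5]
   top -- [ 0.5 -0.1]
   top -+ [-0.5  0.3]
   scene -- [-1.1 -0.5]
   scene -+ [ 0.4 -0.8]
   scene ++ [ 0.5 -0.2]
   scene +- [-0.6 -0.8]
rack x y yaw platedx dy basez [ 0.4714 -0.2551  0.0959  0.0006  0.0018  0.0064]
   scene 0- [ 0.1 -0.1]
   scene 0+ [-1.3 -0.4]
   scene -1- [-0.4 -0.9]
   scene -1+ [ 1.1 -0.5]
   scene 1- [-1.9  0.2]
   scene 1+ [-0.6 -1.1]
   top 0- [-0.3 -0.6]
   top 1- [-0.7 -0.8]
   top -1- [-0.3 -0.6]
   scene B+- [-2.1 -0.2]
   scene B++ [ 0.4 -0.4]
   scene B-+ [0.  0.6]
   top B++ [-0.5  0.1]
   top B-+ [-0.  -0.2]
viewer x y yaw tilt footdx [ 0.5283  0.2313  0.2593  0.3113 -0.0123]
   top F++ [-0.9 -1.2]
   top F+- [-0.2 -1. ]
   top F-- [ 0.7 -0.6]
   top F-+ [-2.2  1.1]
   scene F-- [-1.1 -1.9]
   scene F+- [-0.8 -0.1]
   scene F++ [ 1.6 -1.9]
   scene ft- [-0.8  0.2]
   scene ft+ [ 0.8 -1.5]
   scene fu+ [0.2 0.6]
   scene fu- [-1.3  1.3]
   scene bt- [-1.4 -0.8]
   scene bt+ [-0.7 -0.4]
   top ft+ [-0.8 -1.3]
   top ft- [ 0. -2.]
   top bt+ [-0.7  0.9]
   top bt- [ 1.  -0.1]
clip [ 0.4421 -0.0415 -0.0377]
   scene L-- [ 0.  -1.1]
   scene L-+ [ 0.8 -1. ]
   top L++ [ 0.1 -0.1]
   top L+- [-0.1 -0.5]
   top L-+ [ 0.3 -0.4]
   top L-- [0.7 0.2]
```

Emit:
arm_command:
  steps:
    - {"delta_pos":[15,29.3,0],"dr":[0,0,6.66]}
    - {"delta_pos":[15,29.3,0],"dr":[0,0,6.66]}
    - {"delta_pos":[15,29.3,0],"dr":[0,0,6.66]}
    - {"delta_pos":[15,29.3,0],"dr":[0,0,6.66]}
    - {"delta_pos":[15,29.3,0],"dr":[0,0,6.66]}
    - {"delta_pos":[15,29.3,0],"dr":[0,0,6.66]}
    - {"delta_pos":[15,29.3,0],"dr":[0,0,6.66]}
    - {"delta_pos":[15,29.3,0],"dr":[0,0,6.66]}
    - {"delta_pos":[15,29.3,0],"dr":[0,0,6.66]}
    - {"delta_pos":[15,29.3,0],"dr":[0,0,6.66]}
    - {"delta_pos":[15,29.3,0],"dr":[0,0,0]}
    - {"delta_pos":[15,29.3,0],"dr":[0,0,0]}
    - {"delta_pos":[15,29.3,0],"dr":[0,0,0]}
    - {"delta_pos":[15,29.3,0],"dr":[0,0,0]}
    - {"delta_pos":[15,29.3,0],"dr":[0,0,0]}
    - {"delta_pos":[15,30.3,0],"dr":[0,0,0]}
    - {"delta_pos":[0,0,-20],"dr":[0,0,0]}
    - {"delta_pos":[0,0,-30],"dr":[0,0,0]}
    - {"delta_pos":[0,0,-30],"dr":[0,0,0]}
    - {"delta_pos":[0,0,0],"dr":[0,0,0]}
  grip: 1
  squeeze: 25

```text
time_s: 2.1
position: [0.4411, -0.0407, 0.1496]
tool_rot: [[1.0, -0.03, -0.007], [-0.03, -1.0, 0.003], [-0.007, -0.002, -1.0]]
ft_force: [-0.1, -0.2, -0.1]
grip_width: 0.0856
```

```bash
cat > edge.py <<'E'
# edge-based refinement of the viewer pose on the first pictures
import sys; sys.stdout=open('/dev/null','w')
from fit import *
sys.stdout=sys.__stdout__
I={n:cv2.GaussianBlur(cv2.cvtColor(cv2.imread(f'pics/{n}0.png'),6).astype(np.float32),(0,0),.7) for n in('top','scene')}
def edgefit(f,p,edges,it=6,w=3.0,name=''):
    for k in range(it):
        ww=max(1.5,w-.4*k); t=np.linspace(.12,.88,25)[:,None]; data=[]
        for n,a,b in edges:
            L=f(p); A=proj(n,L[a])[0]; B=proj(n,L[b])[0]; q=A+(B-A)*t; d=(B-A)/np.linalg.norm(B-A); nn=np.array([-d[1],d[0]])
            o=np.arange(-ww,ww+.01,.1); xy=(q[:,None]+o[None,:,None]*nn).astype(np.float32)
            g=np.abs(np.gradient(cv2.remap(I[n],xy[...,0],xy[...,1],cv2.INTER_CUBIC),axis=1)); g=g**2
            m=g.mean(0); j=np.argmax(m); s=slice(max(0,j-6),j+7); data.append((n,a,b,nn,(m[s]*o[s]).sum()/m[s].sum(),A,B))
        def r(x):
            L=f(x); return np.concatenate([[(proj(n,L[a])[0]-A)@nn-off,(proj(n,L[b])[0]-B)@nn-off] for n,a,b,nn,off,A,B in data])
        p=least_squares(r,p,loss='soft_l1',f_scale=.5).x
    print(name,np.round(p,4)); e=r(p)
    for i,(n,a,b,*_) in enumerate(data): print('  ',n,a,b,np.round(e[2*i:2*i+2],2))
    return p
edgefit(view,[.5283,.2313,.2593,.3113,-.0123],[('scene','ft-','ft+'),('scene','fu-','fu+'),('scene','ft-','fu-'),('scene','ft+','fu+'),('scene','bt-','bt+'),('top','ft-','ft+'),('top','bt-','bt+'),('top','F++','F+-'),('top','F+-','F--'),('top','F--','F-+'),('scene','F+-','F++')],name='viewer')
edgefit(tray,[.5075,-.0081,-.0282],[('top','++','+-'),('top','+-','--'),('top','++','-+'),('top','--','-+'),('scene','--','-+'),('scene','-+','++'),('scene','+-','--')],name='tray')
edgefit(rack,[.4714,-.2551,.0959,.0006,.0018,.0064],[('scene','0-','0+'),('scene','1-','1+'),('scene','-1-','-1+'),('top','0-','0+'),('top','1-','1+'),('top','-1-','-1+'),('scene','B+-','B++'),('scene','B-+','B++'),('top','B++','B-+')],w=2,name='rack')
E
python3 edge.py
python3 - <<'E'
from h import *
a=env.get_image('top');b=env.get_image('scene')
cv2.imwrite('pics/d.png',np.hstack([crop(a,280,240,90,130,4.4)[:560],crop(b,240,120,90,130,4.4)[:560]]))
E
```

```text
viewer [ 0.5287  0.2306  0.2579  0.3115 -0.0107]
   scene ft- ft+ [-0.48 -0.58]
   scene fu- fu+ [0.34 0.25]
   scene ft- fu- [1. 1.]
   scene ft+ fu+ [-0.06 -0.06]
   scene bt- bt+ [-0.39 -0.49]
   top ft- ft+ [0.65 0.51]
   top bt- bt+ [0.18 0.05]
   top F++ F+- [-0.37 -0.51]
   top F+- F-- [0.46 0.33]
   top F-- F-+ [ 0.15 -0.01]
   scene F+- F++ [-1.2  -1.32]
tray [ 0.5068 -0.0091 -0.0279]
   top ++ +- [-1.27 -1.28]
   top +- -- [-1.29 -1.29]
   top ++ -+ [0.92 0.92]
   top -- -+ [-0.12 -0.12]
   scene -- -+ [-1.32 -1.32]
   scene -+ ++ [-1.03 -1.04]
   scene +- -- [-0.71 -0.71]
rack [ 0.473  -0.2542  0.0956 -0.0082 -0.1762  0.0095]
   scene 0- 0+ [-0.49 -0.49]
   scene 1- 1+ [-0.19 -0.19]
   scene -1- -1+ [1.3 1.3]
   top 0- 0+ [1.38 1.38]
   top 1- 1+ [-1.03 -1.03]
   top -1- -1+ [0.02 0.02]
   scene B+- B++ [ 0. -0.]
   scene B-+ B++ [-0.  0.]
   top B++ B-+ [-0.  0.]
```

View pics/d.png

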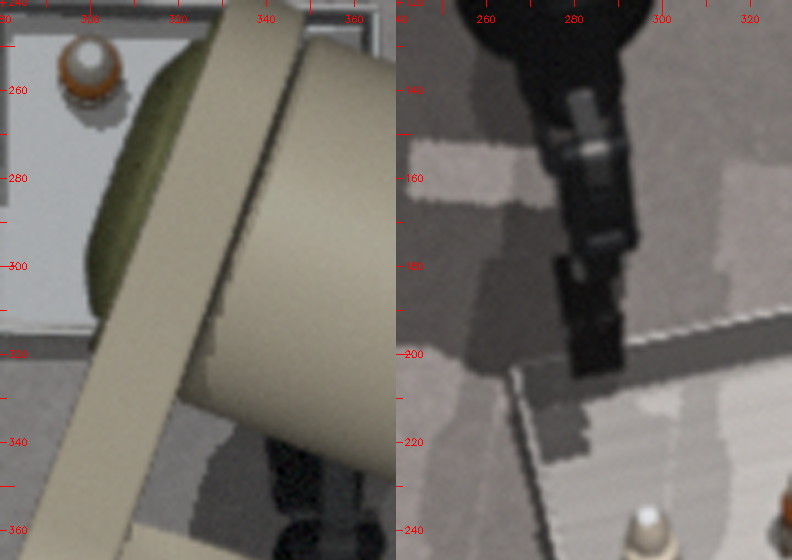

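Emit:
arm_command:
  steps:
    - {"delta_pos":[0,0,-20],"dr":[0,0,0]}
    - {"delta_pos":[0,0,-20],"dr":[0,0,0]}
    - {"delta_pos":[0,0,-15],"dr":[0,0,0]}
    - {"delta_pos":[0,0,-10],"dr":[0,0,0]}
    - {"delta_pos":[0,0,-5],"dr":[0,0,0]}
    - {"delta_pos":[0,0,0],"dr":[0,0,0]}
    - {"delta_pos":[0,0,0],"dr":[0,0,0]}

```text
time_s: 2.9
position: [0.4433, -0.0416, 0.0831]
tool_rot: [[1.0, -0.031, 0.001], [-0.031, -1.0, -0.0], [0.001, 0.0, -1.0]]
ft_force: [0.1, 0.3, 0.7]
grip_width: 0.0854
```

Emit:
arm_command:
  steps:
    - {"delta_pos":[0,0,0],"dr":[0,0,0]}
    - {"delta_pos":[0,0,0],"dr":[0,0,0]}
    - {"delta_pos":[0,0,0],"dr":[0,0,0]}
    - {"delta_pos":[0,0,0],"dr":[0,0,0]}
    - {"delta_pos":[0,0,0],"dr":[0,0,0]}
    - {"delta_pos":[0,0,0],"dr":[0,0,0]}
    - {"delta_pos":[0,0,0],"dr":[0,0,0]}
    - {"delta_pos":[0,0,0],"dr":[0,0,0]}
  grip: 0.2
  squeeze: 25

```text
time_s: 3.7
position: [0.4429, -0.0414, 0.0824]
tool_rot: [[1.0, -0.031, -0.0], [-0.031, -1.0, 0.0], [-0.0, -0.0, -1.0]]
ft_force: [-0.1, -0.5, 0.3]
grip_width: 0.0171
```

Emit:
arm_command:
  steps:
    - {"delta_pos":[0,0,5],"dr":[0,0,0]}
    - {"delta_pos":[0,0,10],"dr":[0,0,0]}
    - {"delta_pos":[0,0,15],"dr":[0,0,0]}
    - {"delta_pos":[0,0,20],"dr":[0,0,0]}
    - {"delta_pos":[0,0,20],"dr":[0,0,0]}
    - {"delta_pos":[0,0,20],"dr":[0,0,0]}
    - {"delta_pos":[0,0,0],"dr":[0,0,0]}

```text
time_s: 4.4
position: [0.4439, -0.0417, 0.1752]
tool_rot: [[1.0, -0.03, 0.005], [-0.03, -1.0, -0.002], [0.005, 0.002, -1.0]]
ft_force: [-0.4, -0.5, -0.5]
grip_width: 0.0175
```

```bash
python3 - <<'E'
from h import *
b=env.get_image('scene'); cv2.imwrite('pics/e.png',crop(b,240,120,100,100,6)); o=env.observe(); print(o['position'],o['grip_width'],o['ft_force'])
p=o['position']; print(proj('scene',[p,p-[0,0,.022],p-[0,0,.053]]))
E
```

```text
[ 0.4432747  -0.04152948  0.17367589] 0.01710270659852481 [-0.2250111  -0.16269723 -1.8843949 ]
[[280.87339312 157.93437405]
 [281.65732403 165.34719509]
 [282.71623114 175.36901911]]
```

View pics/e.png

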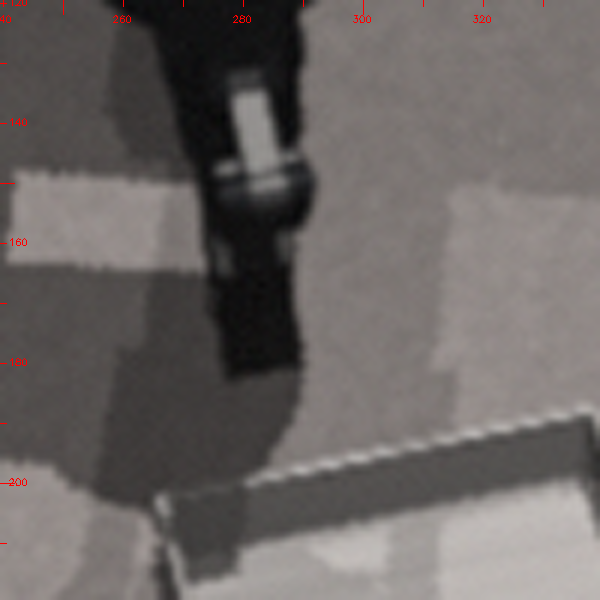

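Emit:
arm_command:
  steps:
    - {"delta_pos":[0,0,15],"dr":[0,0,0]}
    - {"delta_pos":[1,-8,10],"dr":[0,0,0.3]}
    - {"delta_pos":[2.5,-17,0],"dr":[0,0,0.6]}
    - {"delta_pos":[2.5,-19,0],"dr":[0,0,0.7]}
    - {"delta_pos":[2.5,-20,0],"dr":[0,0,0.7]}
    - {"delta_pos":[2.5,-20,0],"dr":[0,0,0.7]}
    - {"delta_pos":[2.5,-20,0],"dr":[0,0,0.7]}
    - {"delta_pos":[2.5,-20,0],"dr":[0,0,0.7]}
    - {"delta_pos":[2.5,-20,0],"dr":[0,0,0.7]}
    - {"delta_pos":[2.5,-20,0],"dr":[0,0,0.7]}
    - {"delta_pos":[2.5,-20,0],"dr":[0,0,0.7]}
    - {"delta_pos":[2.5,-15,0],"dr":[0,0,0.7]}
    - {"delta_pos":[2.5,-8,0],"dr":[0,0,0]}
    - {"delta_pos":[0,-4.7,0],"dr":[0,0,0]}
    - {"delta_pos":[0,0,0],"dr":[0,0,0]}
    - {"delta_pos":[0,0,0],"dr":[0,0,0]}

```text
time_s: 6.05
position: [0.4712, -0.2526, 0.1973]
tool_rot: [[0.995, 0.095, -0.0], [0.095, -0.995, 0.0], [-0.0, -0.0, -1.0]]
ft_force: [0.2, 0.5, -0.7]
grip_width: 0.0169
```

```bash
python3 - <<'E'
from h import *
b=env.get_image('scene');cv2.imwrite('pics/f.png',crop(b,130,160,100,120,5)); o=env.observe(); print(o['position'],o['grip_width'],o['ft_force'],np.round(o['tool_rot'],3).tolist())
p=o['position']; print(proj('scene',[p,p-[0,0,.0535],[p[0],p[1],.108]]))
E
```

```text
[ 0.47129564 -0.25252694  0.19743992] 0.016735984865219843 [-0.70151877  0.26085609 -0.62950909] [[0.995, 0.095, -0.0], [0.095, -0.995, 0.0], [-0.0, -0.0, -1.0]]
[[161.09121139 189.5712673 ]
 [168.25397426 206.89418299]
 [172.71953286 217.71223236]]
```

View pics/f.png

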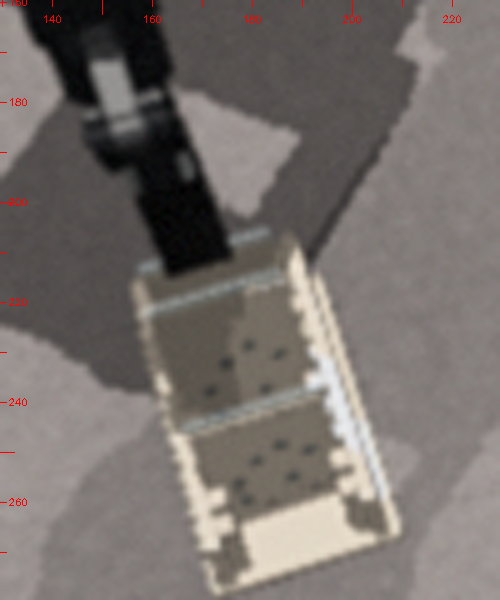

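Emit:
arm_command:
  steps:
    - {"delta_pos":[0,0,-10],"dr":[0,0,0]}
    - {"delta_pos":[0,0,-10],"dr":[0,0,0]}
    - {"delta_pos":[0,0,-8],"dr":[0,0,0]}
    - {"delta_pos":[0,0,-6],"dr":[0,0,0]}
    - {"delta_pos":[0,0,-5],"dr":[0,0,0]}
    - {"delta_pos":[0,0,-4],"dr":[0,0,0]}
    - {"delta_pos":[0,0,-4],"dr":[0,0,0]}
    - {"delta_pos":[0,0,0],"dr":[0,0,0]}
    - {"delta_pos":[0,0,0],"dr":[0,0,0]}

```text
time_s: 7.0
position: [0.4714, -0.2532, 0.1505]
tool_rot: [[0.995, 0.095, 0.0], [0.095, -0.995, -0.0], [0.0, 0.0, -1.0]]
ft_force: [0.1, -0.1, 0.8]
grip_width: 0.0177
```

Emit:
arm_command:
  steps:
    - {"delta_pos":[0,0,-2],"dr":[0,0,0]}
    - {"delta_pos":[0,0,-2],"dr":[0,0,0]}
    - {"delta_pos":[0,0,0],"dr":[0,0,0]}
    - {"delta_pos":[0,0,0],"dr":[0,0,0]}

```text
time_s: 7.4
position: [0.4715, -0.2532, 0.1466]
tool_rot: [[0.995, 0.095, 0.0], [0.095, -0.995, -0.0], [0.0, 0.0, -1.0]]
ft_force: [-0.7, 0.2, 2.7]
grip_width: 0.0174
```

Emit:
arm_command:
  steps:
    - {"delta_pos":[0,0,0],"dr":[0,0,0]}
    - {"delta_pos":[0,0,0],"dr":[0,0,0]}
    - {"delta_pos":[0,0,0],"dr":[0,0,0]}
    - {"delta_pos":[0,0,0],"dr":[0,0,0]}
    - {"delta_pos":[0,0,0],"dr":[0,0,0]}
    - {"delta_pos":[0,0,0],"dr":[0,0,0]}
    - {"delta_pos":[0,0,0],"dr":[0,0,0]}
    - {"delta_pos":[0,0,0],"dr":[0,0,0]}
    - {"delta_pos":[0,0,0],"dr":[0,0,0]}
  grip: 1

```text
time_s: 8.3
position: [0.4714, -0.2531, 0.1464]
tool_rot: [[0.995, 0.095, -0.0], [0.095, -0.995, -0.0], [-0.0, 0.0, -1.0]]
ft_force: [0.0, -0.1, 0.7]
grip_width: 0.085
```

Emit:
arm_command:
  steps:
    - {"delta_pos":[0,0,10],"dr":[0,0,0]}
    - {"delta_pos":[0,0,20],"dr":[0,0,0]}
    - {"delta_pos":[0,0,25],"dr":[0,0,0]}
    - {"delta_pos":[0,0,25],"dr":[0,0,0]}
    - {"delta_pos":[0,0,0],"dr":[0,0,-8]}
    - {"delta_pos":[0,0,0],"dr":[0,0,-8]}
    - {"delta_pos":[0,0,0],"dr":[0,0,-8]}
    - {"delta_pos":[0,0,0],"dr":[0,0,-8]}
    - {"delta_pos":[0,0,0],"dr":[0,0,-8]}
    - {"delta_pos":[0,0,0],"dr":[0,0,-8]}
    - {"delta_pos":[0,0,0],"dr":[0,0,-8]}
    - {"delta_pos":[0,0,0],"dr":[0,0,-8]}
    - {"delta_pos":[0,0,0],"dr":[0,0,-8]}
    - {"delta_pos":[0,0,0],"dr":[0,0,-8]}
    - {"delta_pos":[0,0,0],"dr":[0,0,-8]}
    - {"delta_pos":[0,0,0],"dr":[0,0,-2]}
    - {"delta_pos":[0,0,0],"dr":[0,0,0]}

```text
time_s: 10.0
position: [0.4714, -0.2531, 0.2272]
tool_rot: [[0.095, -0.995, 0.001], [-0.995, -0.095, -0.0], [0.001, -0.001, -1.0]]
ft_force: [-0.2, -0.7, -0.3]
grip_width: 0.0855
```

```bash
python3 - <<'E'
from h import *
b=env.get_image('scene');a=env.get_image('top'); cv2.imwrite('pics/g.png',np.hstack([crop(b,130,160,80,110,5),crop(a,430,250,75,110,5)])); o=env.observe(); print(o['position'],o['grip_width'],o['ft_force'],np.round(o['tool_rot'],3).tolist())
x,y=.4714,-.2532
for n in('scene','top'): print(n,[(z,proj(n,[[x,y,z]])[0].round(1).tolist()) for z in(.095,.108,.121,.145,.157)])
E
```

```text
[ 0.47139683 -0.25310919  0.22691261] 0.08507522835825684 [-2.01133929  0.72927102  0.20350272] [[0.096, -0.995, 0.0], [-0.995, -0.096, -0.0], [0.0, -0.0, -1.0]]
scene [(0.095, [173.9, 221.6]), (0.108, [172.4, 217.8]), (0.121, [170.8, 214.0]), (0.145, [167.7, 206.7]), (0.157, [166.2, 202.9])]
top [(0.095, [477.7, 296.3]), (0.108, [480.6, 295.7]), (0.121, [483.6, 295.1]), (0.145, [489.3, 293.9]), (0.157, [492.3, 293.3])]
```

View pics/g.png

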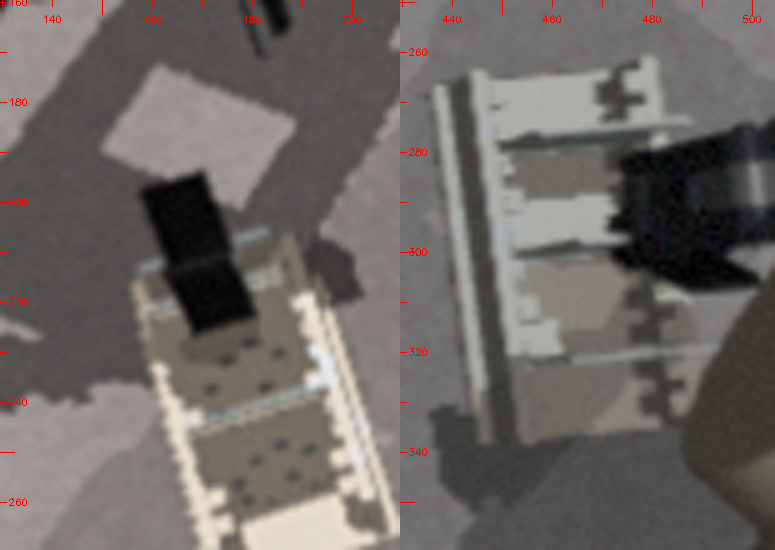

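Emit:
arm_command:
  steps:
    - {"delta_pos":[0,0,-25],"dr":[0,0,0]}
    - {"delta_pos":[0,0,-25],"dr":[0,0,0]}
    - {"delta_pos":[0,0,-18],"dr":[0,0,0]}
    - {"delta_pos":[0,0,-12],"dr":[0,0,0]}
    - {"delta_pos":[0,0,-6],"dr":[0,0,0]}
    - {"delta_pos":[0,0,-2],"dr":[0,0,0]}
    - {"delta_pos":[0,0,0],"dr":[0,0,0]}
    - {"delta_pos":[0,0,0],"dr":[0,0,0]}

```text
time_s: 10.9
position: [0.4716, -0.2533, 0.1391]
tool_rot: [[0.095, -0.995, 0.001], [-0.995, -0.095, -0.001], [0.001, -0.001, -1.0]]
ft_force: [-1.2, 0.1, -0.7]
grip_width: 0.0855
```

Emit:
arm_command:
  steps:
    - {"delta_pos":[0,0,0],"dr":[0,0,0]}
    - {"delta_pos":[0,0,0],"dr":[0,0,0]}
    - {"delta_pos":[0,0,0],"dr":[0,0,0]}
    - {"delta_pos":[0,0,0],"dr":[0,0,0]}
    - {"delta_pos":[0,0,0],"dr":[0,0,0]}
    - {"delta_pos":[0,0,0],"dr":[0,0,0]}
    - {"delta_pos":[0,0,0],"dr":[0,0,0]}
    - {"delta_pos":[0,0,0],"dr":[0,0,0]}
  grip: 0.1
  squeeze: 40

```text
time_s: 11.7
position: [0.4714, -0.2531, 0.1384]
tool_rot: [[0.095, -0.995, -0.0], [-0.995, -0.095, 0.0], [-0.0, 0.0, -1.0]]
ft_force: [0.4, 0.3, 0.1]
grip_width: 0.0088
```

```bash
python3 - <<'E'
from h import *
b=env.get_image('scene');cv2.imwrite('pics/i.png',crop(b,120,150,90,100,6)); o=env.observe(); print(o['position'],o['grip_width'],o['ft_force'],o['time_s'])
E
```

```text
[ 0.47137755 -0.25309759  0.13841595] 0.008566066839284604 [-0.6680701  -0.12939739 -0.26046007] 11.75
```

View pics/i.png

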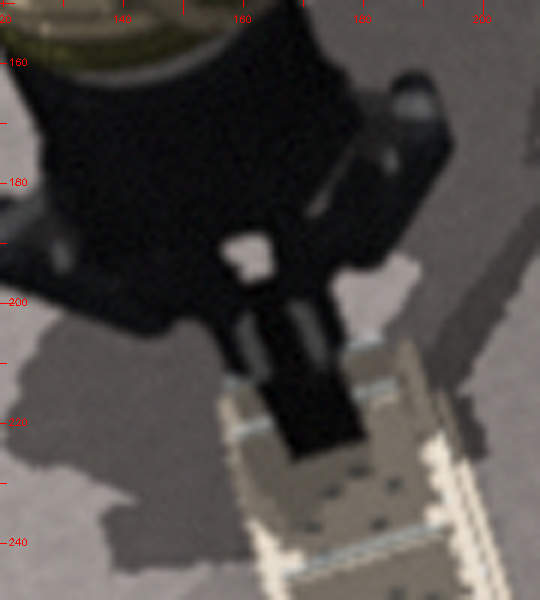

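Emit:
arm_command:
  steps:
    - {"delta_pos":[0,0,0],"dr":[0,0,0]}
    - {"delta_pos":[0,0,0],"dr":[0,0,0]}
    - {"delta_pos":[0,0,0],"dr":[0,0,0]}
    - {"delta_pos":[0,0,0],"dr":[0,0,0]}
  grip: 0
  squeeze: 40

```text
time_s: 12.15
position: [0.4714, -0.2531, 0.1384]
tool_rot: [[0.095, -0.995, 0.0], [-0.995, -0.095, 0.0], [-0.0, -0.0, -1.0]]
ft_force: [0.4, -0.8, 0.2]
grip_width: 0.0001
```

```bash
python3 - <<'E'
from h import *
b=env.get_image('scene');cv2.imwrite('pics/full_j.png',b)
i=cv2.imread('pics/i.png'); c=crop(b,120,150,90,100,6); cv2.imwrite('pics/j.png',c)
d=np.abs(i.astype(int)-c).max(2); 
d=cv2.resize(d.astype(np.float32),(90,100),interpolation=cv2.INTER_AREA)
ys,xs=np.where(d>25); print(len(ys)); 
for y in range(0,100,4): print(150+y,''.join('#' if d[y:y+4,x:x+2].max()>25 else '.' for x in range(0,90,2)))
o=env.observe();p=o['position'];R=o['tool_rot']
print(proj('scene',[p+R@[s*w,0,z] for w in(.012,) for s in(-1,1) for z in(.0,.022)]).round(1))
E
```

```text
392
150 .............................................
154 .............................................
158 .............................................
162 .................................###.........
166 ...................................#.........
170 .....................................#.......
174 ................................#....#.......
178 ..##.......................#...#.............
182 .........................###......##.........
186 ...................#.##.........###..........
190 ....#.#...........#####........###...........
194 #..................####...#######............
198 ...####..............#.######................
202 ......#######.###############................
206 ...........##....############................
210 ..................########...................
214 ......................................##.....
218 ........................................#....
222 ....................................#...#....
226 ......................................#......
230 .............................................
234 ........#....................................
238 .........#...................................
242 .........#....#...##.........................
246 .............................................
[[175.4 206.6]
 [178.  213.3]
 [161.9 210.8]
 [164.8 217.4]]
```

View pics/j.png

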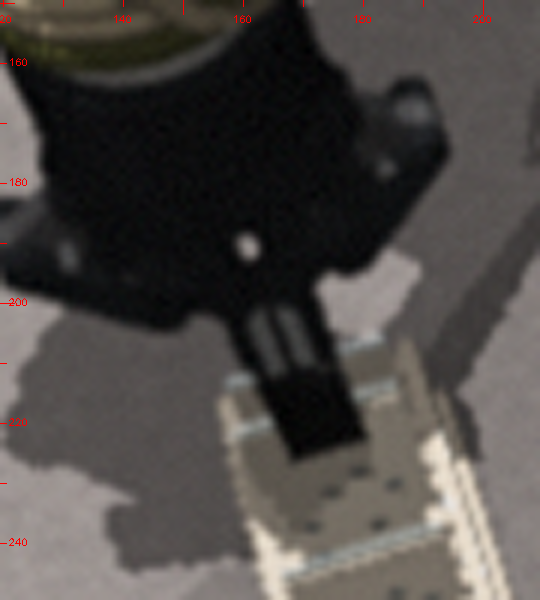

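```bash
python3 - <<'E'
from h import *
b=cv2.imread('pics/full_j.png').max(2)
print('     ',' '.join(f'{x:3d}' for x in range(154,186)))
for v in range(188,230): print(v,' '.join(f'{b[v,x]:3d}' for x in range(154,186)))
print('d tip',proj('scene',[[.4411+.0425+d,-.0407,.1496-.022+s] for d in(0,.014) for s in(0,.013)]).round(1))
x,y=.4714,-.2531
for n,dx,z in(('lever+top',.02,.1545),('lever-top',-.02,.1545),('fingertip front',.011,.1164),('tcp front',.011,.1384),('tip rear',-.011,.1164)):print(n,proj('scene',[[x+dx,y,z]]).round(1))
E
```

```text
154 155 156 157 158 159 160 161 162 163 164 165 166 167 168 169 170 171 172 173 174 175 176 177 178 179 180 181 182 183 184 185
188  14  10  10  13  13  19  28  31  18  13   9  16  12  15  12  17  11  19  19  15  17  16  19  18  15  13  15  12  16  13  18  37
189  11  14  11  16  18  43  79  86  55  18   8  15  16  11  11  14  14  16  18  17  20  17  16  18  10  15  12  16   8  20  26  52
190  13  12  10  10  19  63 117 134 101  37  11  10  13  11  13  13  15  16  17  14  19  13  14  15  13  12  13  15  15  25  49  74
191  13  14   8  11  18  51 111 148 124  48  10  10  16  14  16  14  18  15  15  15  18  15  15  15  17  11  16  12  20  57  99 110
192  15  12  15  10  10  31  82 119  99  37  13  12  13  16  18  19  13  15  16  16  10  17  16  11  12  15  11  13  41  97 142 143
193  14  14  16  13   8  13  35  52  42  15  14  11  16  14  11  15  13  15  14  11  12  12  11  10  11  12  13  30  78 131 155 156
194  15  15  13  15   7   9  14  17  14  13  14  11  13  13   9  14  11  13  14  15  22  26  16  14  11  22  37  72 119 151 156 156
195  13  10  16  14  10  13  11   9  14  13  16 
[... 4073 characters left out ...]
11  93  91  90  94  93  93  82  50  36  48  63  70  84  87  89  94  94  92  94  92  99 114 117 116 115
227  83  83  83  95 117 129 113  95  90  92  91  91  92  86  72  73  86  92  90  95  92  92  94  93  86  82  81  91 109 116 118 113
228  83  81  82  85 102 117 116 103  93  90  91  93  90  92  90  89  92  93  96  91  91  93  92  89  76  64  65  80 100 114 114 115
229  81  80  81  81  96 117 121 109  99  92  92  92  94  89  93  94  92  92  95  93  93  93  90  90  84  79  84  96 103 114 112 102
d tip [[288.2 190.5]
 [287.8 186.4]
 [290.1 196.6]
 [289.7 192.6]]
lever+top [[168.3 213.1]]
lever-top [[164.9 194.5]]
fingertip front [[172.3 220.4]]
tcp front [[169.6 213.8]]
tip rear [[170.5 210.4]]
```

Emit:
arm_command:
  steps:
    - {"delta_pos":[0,0,3],"dr":[0,0,0]}
    - {"delta_pos":[0,0,4],"dr":[0,0,0]}
    - {"delta_pos":[0,0,3],"dr":[0,0,0]}
    - {"delta_pos":[0,0,0],"dr":[0,0,0]}
    - {"delta_pos":[0,0,0],"dr":[0,0,0]}

```text
time_s: 12.7
position: [0.4714, -0.2531, 0.1485]
tool_rot: [[0.095, -0.995, 0.0], [-0.995, -0.095, -0.0], [0.0, -0.0, -1.0]]
ft_force: [-0.4, -0.8, -0.0]
grip_width: -0.0002
```

```bash
python3 - <<'E'
from h import *
im=env.get_image('scene');cv2.imwrite('pics/full_k.png',im); b=im.max(2)
o=env.observe();print(o['position'],o['grip_width'],o['ft_force'])
print('     ',' '.join(f'{x:3d}' for x in range(154,186)))
for v in range(194,230): print(v,' '.join(f'{b[v,x]:3d}' for x in range(154,186)))
E
```

```text
[ 0.47133531 -0.2530742   0.14839695] 8.19519738461608e-05 [0.42634739 0.95774285 0.18601538]
      154 155 156 157 158 159 160 161 162 163 164 165 166 167 168 169 170 171 172 173 174 175 176 177 178 179 180 181 182 183 184 185
194   9  10  14  13  13  10  12  11  13  14  11  14  13  12  12  11  24  70 128 153 159 159 157 160 164 165 162 157 158 156 154 152
195  11   8  12  11  12  12  15  13  15  14  16  12  14  17  11  12  22  70 134 155 156 156 159 159 162 160 155 154 155 155 153 151
196  14  10  12  15  14  13  14  15  12  11  12  17  17  14  16  11  13  50 110 149 155 155 156 157 159 158 155 154 156 153 152 155
197  12  12  12  15  16  14  13  20  21  18  28  35  32  21  16  13  11  38  96 149 157 157 155 157 157 157 157 154 154 156 157 163
198  16  13  10  13  12  14  22  36  38  25  37  56  54  45  25  12   8  23  75 135 154 156 154 153 155 157 154 154 156 161 161 162
199  43  25  11  10  14  19  40  58  58  33  36  58  64  59  39  19   9  15  50 109 150 154 152 154 158 154 156 156 160 162 163 156
200  70  47  21   8  11  28  49  67  61  31  24  43  67  62  53  26  13  13  38 
[... 3179 characters left out ...]
  49  59  67  76  86  97 115 118 116 118
225  83  82  80  91 121 140 114  92  89  91  91  96  91  75  36  11  18  29  35  49  61  71  85  90  89  92  94  99 115 117 116 116
226  82  81  84 100 130 139 114  96  91  93  90  96  96  81  51  35  52  61  70  84  89  90  95  95  97  91  93  98 113 121 117 116
227  82  81  83  93 113 125 117 102  95  90  92  90  91  87  73  70  85  90  91  94  94  95  95  91  87  80  83  91 106 117 117 115
228  80  82  79  84 101 122 122 115 106  95  91  91  91  90  89  87  94  94  93  92  93  93  92  91  77  65  64  82 101 113 117 116
229  84  82  84  84  95 118 123 119 110  95  92  91  92  92  93  96  89  94  91  93  92  92  90  89  83  77  86  97 105 114 111 103
```

Emit:
arm_command:
  steps:
    - {"delta_pos":[0,0,10],"dr":[0,0,0]}
    - {"delta_pos":[0,0,10],"dr":[0,0,0]}
    - {"delta_pos":[0,0,0],"dr":[0,0,0]}
    - {"delta_pos":[0,0,0],"dr":[0,0,0]}
    - {"delta_pos":[0,0,0],"dr":[0,0,0]}
    - {"delta_pos":[0,0,0],"dr":[0,0,0]}
    - {"delta_pos":[0,0,-10],"dr":[0,0,0]}
    - {"delta_pos":[0,0,-10],"dr":[0,0,0]}
    - {"delta_pos":[0,0,-8],"dr":[0,0,0]}
    - {"delta_pos":[0,0,-5.5],"dr":[0,0,0]}
    - {"delta_pos":[0,0,0],"dr":[0,0,0]}
    - {"delta_pos":[0,0,0],"dr":[0,0,0]}
  grip: 1

```text
time_s: 13.95
position: [0.4715, -0.2532, 0.1349]
tool_rot: [[0.095, -0.995, 0.0], [-0.995, -0.095, -0.0], [0.0, -0.0, -1.0]]
ft_force: [0.4, 0.2, -1.0]
grip_width: 0.0855
```

Emit:
arm_command:
  steps:
    - {"delta_pos":[0,0,0],"dr":[0,0,0]}
    - {"delta_pos":[0,0,0],"dr":[0,0,0]}
    - {"delta_pos":[0,0,0],"dr":[0,0,0]}
    - {"delta_pos":[0,0,0],"dr":[0,0,0]}
    - {"delta_pos":[0,0,0],"dr":[0,0,0]}
    - {"delta_pos":[0,0,0],"dr":[0,0,0]}
    - {"delta_pos":[0,0,0],"dr":[0,0,0]}
    - {"delta_pos":[0,0,0],"dr":[0,0,0]}
  grip: 0.2
  squeeze: 25

```text
time_s: 14.75
position: [0.4714, -0.2531, 0.1349]
tool_rot: [[0.095, -0.995, 0.0], [-0.995, -0.095, -0.0], [0.0, -0.0, -1.0]]
ft_force: [-0.3, -1.1, 0.0]
grip_width: 0.0173
```

```bash
python3 - <<'E'
from h import *
im=env.get_image('scene');cv2.imwrite('pics/full_l.png',im); b=im.max(2)
print('     ',' '.join(f'{x:3d}' for x in range(152,188)))
for v in range(196,226): print(v,' '.join(f'{b[v,x]:3d}' for x in range(152,188)))
o=env.observe();p=o['position'];R=o['tool_rot']
for s in(-1,1):
  for w in(.0085,.0205):
    print(s,w,proj('scene',[p+R@[s*w,yy,z] for z in(0,.022) for yy in(-.011,.011)]).round(1).tolist())
E
```

```text
152 153 154 155 156 157 158 159 160 161 162 163 164 165 166 167 168 169 170 171 172 173 174 175 176 177 178 179 180 181 182 183 184 185 186 187
196  13  15  11  20  43  69 104 128 129 114  92  73  57  43  25  15   9  16  17  16  12  14  13  13  12  23  63 122 152 145 130 120 129 148 155 163
197  14  16  12  13  13  27  51  67  67  45  30  20   8   8   5   5   7  13  16  14  13  16  18  12  14  33  90 148 163 158 154 152 155 163 162 161
198  15  10  15  13  15  13  16  20  19   7   8   6  10  10  10  10   9  13  14  13  14  16  14  16  10  34  95 154 161 155 159 159 162 162 158 153
199  13  15  12  13  10  10  11   6   8   4   9   5   9   9   9  10   6  12  16  21  18  17  17  14  11  28  87 147 159 158 160 162 162 161 154 130
200  10  16   8  11  13  12   7  11  10   8  10  12  11   9  11  10  11  12  22  32  36  32  20  12  12  19  67 132 157 160 160 162 161 157 143 105
201  13  11  16  13  16  14  12  13  10  15   8  11  12   5  13  11  11  12  22  45  56  52  37  22  12  10  39  99 150 160 160 160 158 153 131  94
202  17  13  15  13  13  14  14  17   8  12   8  11  11   8  12  13 
[... 3081 characters left out ...]
99  99  97  97  94  75  37   8   4   9  11  12   7   3  12  13  20  27  33  53  83 112 117 115 118 118 117
224  84  80  85  83  80  99 122 129 104  93  92  94  91  92  84  57  15   6   5   9  12  15  19  29  41  51  64  66  83  98 113 116 115 118 117 118
225  83  84  81  81  81  88 121 132 106  92  88  92  91  96  91  76  38  12  18  20  33  42  54  67  77  88  90  91  93 101 116 118 117 116 115 116
-1 0.0085 [[175.4, 213.2], [172.3, 203.4], [178.0, 219.8], [175.0, 210.1]]
-1 0.0205 [[182.1, 211.1], [179.0, 201.4], [184.6, 217.7], [181.5, 208.1]]
1 0.0085 [[165.8, 216.2], [162.8, 206.4], [168.6, 222.7], [165.7, 213.0]]
1 0.0205 [[159.0, 218.3], [156.1, 208.4], [161.9, 224.8], [159.1, 215.1]]
```

Emit:
arm_command:
  steps:
    - {"delta_pos":[0,0,15],"dr":[0,0,0]}
    - {"delta_pos":[0,0,20],"dr":[0,0,0]}
    - {"delta_pos":[0,0,20],"dr":[0,0,0]}
    - {"delta_pos":[-10,10,5],"dr":[0,0,0]}
    - {"delta_pos":[-20,20,0],"dr":[0,0,0]}
    - {"delta_pos":[-20,20,0],"dr":[0,0,0]}
    - {"delta_pos":[-20,20,0],"dr":[0,0,0]}
    - {"delta_pos":[-20,20,0],"dr":[0,0,0]}
    - {"delta_pos":[0,0,-30],"dr":[0,0,0]}
    - {"delta_pos":[0,0,-30],"dr":[0,0,0]}
    - {"delta_pos":[0,0,-30],"dr":[0,0,0]}
    - {"delta_pos":[0,0,-30],"dr":[0,0,0]}
    - {"delta_pos":[0,0,-20],"dr":[0,0,0]}
    - {"delta_pos":[0,0,-10],"dr":[0,0,0]}
    - {"delta_pos":[0,0,-5],"dr":[0,0,0]}
    - {"delta_pos":[0,0,0],"dr":[0,0,0]}
    - {"delta_pos":[0,0,0],"dr":[0,0,0]}
  grip: 0.28

```text
time_s: 16.5
position: [0.3813, -0.163, 0.0403]
tool_rot: [[0.095, -0.995, 0.0], [-0.995, -0.095, -0.0], [0.0, -0.0, -1.0]]
ft_force: [-0.2, -0.3, -0.5]
grip_width: 0.0236
```

Emit:
arm_command:
  steps:
    - {"delta_pos":[0,0,-4],"dr":[0,0,0]}
    - {"delta_pos":[0,0,-4],"dr":[0,0,0]}
    - {"delta_pos":[0,0,-3],"dr":[0,0,0]}
    - {"delta_pos":[0,0,0],"dr":[0,0,0]}
    - {"delta_pos":[0,0,0],"dr":[0,0,0]}

```text
time_s: 17.0
position: [0.3814, -0.1631, 0.0289]
tool_rot: [[0.095, -0.995, -0.0], [-0.995, -0.095, 0.0], [-0.0, 0.0, -1.0]]
ft_force: [-0.3, 0.8, -0.2]
grip_width: 0.0237
```

Emit:
arm_command:
  steps:
    - {"delta_pos":[0,0,-2],"dr":[0,0,0]}
    - {"delta_pos":[0,0,-2],"dr":[0,0,0]}
    - {"delta_pos":[0,0,-2],"dr":[0,0,0]}
    - {"delta_pos":[0,0,0],"dr":[0,0,0]}

```text
time_s: 17.4
position: [0.3813, -0.163, 0.0227]
tool_rot: [[0.095, -0.995, -0.0], [-0.995, -0.095, 0.0], [-0.0, 0.0, -1.0]]
ft_force: [-0.2, -0.6, -0.2]
grip_width: 0.0239
```

Emit:
arm_command:
  steps:
    - {"delta_pos":[0,0,-1.5],"dr":[0,0,0]}
    - {"delta_pos":[0,0,-1.5],"dr":[0,0,0]}
    - {"delta_pos":[0,0,0],"dr":[0,0,0]}

```text
time_s: 17.7
position: [0.3813, -0.1631, 0.0198]
tool_rot: [[0.095, -0.995, -0.0], [-0.995, -0.095, 0.0], [-0.0, 0.0, -1.0]]
ft_force: [-0.5, 0.9, -0.0]
grip_width: 0.0241
```

Emit:
arm_command:
  steps:
    - {"delta_pos":[0,0,-2],"dr":[0,0,0]}
    - {"delta_pos":[0,0,-2],"dr":[0,0,0]}
    - {"delta_pos":[0,0,0],"dr":[0,0,0]}

```text
time_s: 18.0
position: [0.3813, -0.163, 0.0157]
tool_rot: [[0.095, -0.995, -0.0], [-0.995, -0.095, 0.0], [-0.0, 0.0, -1.0]]
ft_force: [-0.1, 0.4, 0.1]
grip_width: 0.0238
```

Emit:
arm_command:
  steps:
    - {"delta_pos":[0,0,-2],"dr":[0,0,0]}
    - {"delta_pos":[0,0,-2],"dr":[0,0,0]}
    - {"delta_pos":[0,0,0],"dr":[0,0,0]}

```text
time_s: 18.3
position: [0.3813, -0.163, 0.0117]
tool_rot: [[0.095, -0.995, -0.0], [-0.995, -0.095, 0.0], [-0.0, 0.0, -1.0]]
ft_force: [0.4, 1.1, -0.0]
grip_width: 0.0242
```

Emit:
arm_command:
  steps:
    - {"delta_pos":[0,0,-2],"dr":[0,0,0]}
    - {"delta_pos":[0,0,-2],"dr":[0,0,0]}
    - {"delta_pos":[0,0,0],"dr":[0,0,0]}

```text
time_s: 18.6
position: [0.3813, -0.163, 0.0077]
tool_rot: [[0.095, -0.995, -0.0], [-0.995, -0.095, 0.0], [-0.0, 0.0, -1.0]]
ft_force: [0.3, 0.1, -0.1]
grip_width: 0.0238
```

Emit:
arm_command:
  steps:
    - {"delta_pos":[0,0,-2],"dr":[0,0,0]}
    - {"delta_pos":[0,0,-2],"dr":[0,0,0]}
    - {"delta_pos":[0,0,0],"dr":[0,0,0]}

```text
time_s: 18.9
position: [0.3813, -0.163, 0.0037]
tool_rot: [[0.095, -0.995, -0.0], [-0.995, -0.095, 0.0], [-0.0, 0.0, -1.0]]
ft_force: [-0.0, 0.3, 0.3]
grip_width: 0.0243
```

Emit:
arm_command:
  steps:
    - {"delta_pos":[0,0,-2],"dr":[0,0,0]}
    - {"delta_pos":[0,0,0],"dr":[0,0,0]}

```text
time_s: 19.1
position: [0.3813, -0.1631, 0.0017]
tool_rot: [[0.095, -0.995, -0.0], [-0.995, -0.095, 0.0], [-0.0, 0.0, -1.0]]
ft_force: [0.0, -0.6, 0.2]
grip_width: 0.0238
```

Emit:
arm_command:
  steps:
    - {"delta_pos":[0,0,-2],"dr":[0,0,0]}
    - {"delta_pos":[0,0,0],"dr":[0,0,0]}

```text
time_s: 19.3
position: [0.3815, -0.1632, 0.001]
tool_rot: [[0.095, -0.995, 0.001], [-0.995, -0.095, -0.001], [0.001, -0.001, -1.0]]
ft_force: [-3.9, 2.1, 22.0]
grip_width: 0.0236
```

Emit:
arm_command:
  steps:
    - {"delta_pos":[0,0,8],"dr":[0,0,0]}
    - {"delta_pos":[0,0,30],"dr":[0,0,0]}
    - {"delta_pos":[0,0,40],"dr":[0,0,0]}
    - {"delta_pos":[0,0,40],"dr":[0,0,0]}
    - {"delta_pos":[0,0,40],"dr":[0,0,0]}
    - {"delta_pos":[10,-10,40],"dr":[0,0,0]}
    - {"delta_pos":[20,-20,3],"dr":[0,0,0]}
    - {"delta_pos":[20,-20,0],"dr":[0,0,0]}
    - {"delta_pos":[20,-20,0],"dr":[0,0,0]}
    - {"delta_pos":[20,-20,0],"dr":[0,0,0]}
    - {"delta_pos":[0,0,0],"dr":[0,0,0]}
    - {"delta_pos":[0,0,-25],"dr":[0,0,0]}
    - {"delta_pos":[0,0,-25],"dr":[0,0,0]}
    - {"delta_pos":[0,0,-20],"dr":[0,0,0]}
    - {"delta_pos":[0,0,-6],"dr":[0,0,0]}
    - {"delta_pos":[0,0,0],"dr":[0,0,0]}
    - {"delta_pos":[0,0,0],"dr":[0,0,0]}
  grip: 1

```text
time_s: 21.0
position: [0.4716, -0.2532, 0.1259]
tool_rot: [[0.095, -0.995, 0.001], [-0.995, -0.095, -0.001], [0.001, -0.001, -1.0]]
ft_force: [-0.3, -0.0, 1.0]
grip_width: 0.0854
```

Emit:
arm_command:
  steps:
    - {"delta_pos":[0,0,-6],"dr":[0,0,0]}
    - {"delta_pos":[0,0,-3.5],"dr":[0,0,0]}
    - {"delta_pos":[0,0,0],"dr":[0,0,0]}
    - {"delta_pos":[0,0,0],"dr":[0,0,0]}

```text
time_s: 21.4
position: [0.4714, -0.2531, 0.1155]
tool_rot: [[0.095, -0.995, 0.0], [-0.995, -0.095, -0.0], [0.0, -0.0, -1.0]]
ft_force: [-0.5, -0.1, 0.3]
grip_width: 0.0853
```

Emit:
arm_command:
  steps:
    - {"delta_pos":[0,0,0],"dr":[0,0,0]}
    - {"delta_pos":[0,0,0],"dr":[0,0,0]}
    - {"delta_pos":[0,0,0],"dr":[0,0,0]}
    - {"delta_pos":[0,0,0],"dr":[0,0,0]}
    - {"delta_pos":[0,0,0],"dr":[0,0,0]}
    - {"delta_pos":[0,0,0],"dr":[0,0,0]}
    - {"delta_pos":[0,0,0],"dr":[0,0,0]}
    - {"delta_pos":[0,0,0],"dr":[0,0,0]}
  grip: 0.15
  squeeze: 40

```text
time_s: 22.2
position: [0.4714, -0.2531, 0.1156]
tool_rot: [[0.095, -0.995, 0.0], [-0.995, -0.095, -0.0], [0.0, -0.0, -1.0]]
ft_force: [-0.4, 0.2, 2.6]
grip_width: 0.0228
```

Emit:
arm_command:
  steps:
    - {"delta_pos":[0,0,3],"dr":[0,0,0]}
    - {"delta_pos":[0,0,6],"dr":[0,0,0]}
    - {"delta_pos":[0,0,10],"dr":[0,0,0]}
    - {"delta_pos":[0,0,10],"dr":[0,0,0]}
    - {"delta_pos":[0,0,10],"dr":[0,0,0]}
    - {"delta_pos":[0,0,10],"dr":[0,0,0]}
    - {"delta_pos":[0,0,6],"dr":[0,0,0]}
    - {"delta_pos":[0,0,5],"dr":[0,0,0]}
    - {"delta_pos":[0,0,5],"dr":[0,0,0]}
    - {"delta_pos":[0,0,5],"dr":[0,0,0]}
    - {"delta_pos":[0,0,10],"dr":[0,0,0]}
    - {"delta_pos":[0,0,15],"dr":[0,0,0]}
    - {"delta_pos":[0,0,20],"dr":[0,0,0]}
    - {"delta_pos":[0,0,20],"dr":[0,0,0]}
    - {"delta_pos":[0,0,15],"dr":[0,0,0]}
    - {"delta_pos":[0,0,0],"dr":[0,0,0]}
    - {"delta_pos":[0,0,0],"dr":[0,0,0]}

```text
time_s: 23.9
position: [0.4712, -0.253, 0.2652]
tool_rot: [[0.095, -0.995, -0.0], [-0.995, -0.095, 0.0], [-0.0, 0.0, -1.0]]
ft_force: [0.1, 0.4, -1.5]
grip_width: 0.0229
```

```bash
python3 - <<'E'
from h import *
im=env.get_image('scene');cv2.imwrite('pics/full_m.png',im)
im0=cv2.imread('pics/scene0.png')
o=env.observe();p=o['position'];print(p,o['grip_width'],o['ft_force'],o['tool_rot'].round(3).tolist())
# predicted plate corners: top 7.6mm below TCP
R=np.array([[.995,-.0956],[.0956,.995]])
for z in(-.0075,-.1075):
  for y in(-.025,.025):
    d=R@[0,y]; print(z,y,proj('scene',[[p[0]+d[0],p[1]+d[1],p[2]+z]]).round(1))
c0=proj('scene',[p])[0].astype(int); x0,y0=c0[0]-25,c0[1]-12
b=im.max(2); print('     ',' '.join(f'{x:3d}' for x in range(x0,x0+56,2)))
for v in range(y0,y0+60,2): print(v,' '.join(f'{b[v,x]:3d}' for x in range(x0,x0+56,2)))
E
```

```text
[ 0.47111091 -0.25287659  0.26464147] 0.022730680613206794 [-0.11282956 -0.48561929 -1.47231366] [[0.095, -0.995, -0.001], [-0.995, -0.095, 0.001], [-0.001, 0.001, -1.0]]
-0.0075 -0.025 [[136.3 172.9]]
-0.0075 0.025 [[167.6 163.7]]
-0.1075 -0.025 [[152.  207.1]]
-0.1075 0.025 [[180.5 198.3]]
      125 127 129 131 133 135 137 139 141 143 145 147 149 151 153 155 157 159 161 163 165 167 169 171 173 175 177 179
153  14  13  12  12  14  12   3   6  12  11  11  11  11  11  28  57  42  13  14  55  87  81  83  81  84  85  86  85
155  10  12  14  12  12  14   2   8   7  10   9  12   4   9   8  50  66  26  12  33  82  86  84  87  85  84  86  83
157  34  20   8  16  12  27  38   4   9  10   9   7  11   9   7  32  64  46  14  18  71  82  86  86  86  83  86  82
159 141 123  43  13  14  54  52   7  10  12   9  11  15  10  10  11  58  60  20  16  57  85  85  84  89  86  84  85
161 157 159 132  22   9  56  63  17   8  12   6   5   8   8   5   4  45  64  37  10  53  87  84  83  84  85  87  85
163 158 156 151  70   5  34  65  43   8   5   9   5   7   9  11   2  24  61  57  88 125  93  86  84  87  86  
[... 2090 characters left out ...]
 104
201  85  83  83  85  86  89  85  83  85  86  85  88 109 114 114 108 113 108 108 117 117 115 114 112  98  88  85  84
203  84  86  86  86  84  86  81  82  87  84  85  86  94 114 108 107 114 117 117 113 109  98  90  88  83  82  79  82
205  88  80  87  85  82  82  86  85  86  85  86  83  85 113 118 116 113 105  94  81  83  85  86  85  82  83  87  90
207  87  86  86  83  83  85  85  84  86  83  86  87  83  96 102  91  86  82  81  80  81  82  82  84  95 104 125 139
209  88  87  85  82  86  85  84  84  82  84  86  82  80  82  80  84  85  86  84  86  87  93 111 126 131 110 103 143
211  84  86  85  82  82  86  85  82  86  85  85  81  84  82  85  84  87  89 100 117 129 128 111 107 109  98  93 108
```

```bash
cat > tgt.py <<'E'
from h import *
t,yaw=.3115,.258; tp=t-.055
X=np.array([np.cos(yaw),np.sin(yaw),0]);Y=np.array([-np.sin(yaw),np.cos(yaw),0]);Z=np.array([0,0,1.])
n=np.cos(t)*X+np.sin(t)*Z; u=-np.sin(t)*X+np.cos(t)*Z; C=np.array([.5287,.2306,.07])
flush=C+.0795*u+.0015*n+.0015*Y
if __name__=='__main__':
    o=env.observe(); p=o['position']
    print('n',n.round(4),'u',u.round(4),'Y',Y.round(4)); print('flush',flush.round(4),'standoff40',(flush+.04*n).round(4),'from now',((flush+.04*n-p)*1000).round(1)); print('tilt deg',np.degrees(tp),(-np.degrees(tp)*Y).round(2),'q',o['q'].round(1))
E
python3 tgt.py
```

```text
n [0.9204 0.2429 0.3065] u [-0.2963 -0.0782  0.9519] Y [-0.2551  0.9669  0.    ]
flush [0.5061 0.2262 0.1461] standoff40 [0.543  0.2359 0.1584] from now [  71.8  488.8 -106.2]
tilt deg 14.696367445105617 [  3.75 -14.21  -0.  ] q [-40.9  19.1  73.2   0.   87.8  43.6]
```

Emit:
arm_command:
  steps:
    - {"delta_pos":[2,10,0],"dr":[0,0,0.4]}
    - {"delta_pos":[3,18,0],"dr":[0,0,0.4]}
    - {"delta_pos":[4,26,0],"dr":[0,0,0.5]}
    - {"delta_pos":[4,28,0],"dr":[0,0,0.5]}
    - {"delta_pos":[4,28,0],"dr":[0,0,0.5]}
    - {"delta_pos":[4,28,0],"dr":[0,0,0.5]}
    - {"delta_pos":[4,28,0],"dr":[0,0,0.5]}
    - {"delta_pos":[4,28,0],"dr":[0,0,0.5]}
    - {"delta_pos":[4,28,0],"dr":[0,0,0.5]}
    - {"delta_pos":[4,28,0],"dr":[0,0,0.5]}
    - {"delta_pos":[4,28,0],"dr":[0,0,0.5]}
    - {"delta_pos":[4,28,0],"dr":[0,0,0.5]}
    - {"delta_pos":[4,28,0],"dr":[0,0,0.5]}
    - {"delta_pos":[4,28,0],"dr":[0,0,0.5]}
    - {"delta_pos":[4,28,0],"dr":[0,0,0.5]}
    - {"delta_pos":[4,28,0],"dr":[0,0,0.5]}
    - {"delta_pos":[4,28,0],"dr":[0,0,0.5]}
    - {"delta_pos":[4,26,0],"dr":[0,0,0.5]}
    - {"delta_pos":[3,14,0],"dr":[0,0,0.5]}
    - {"delta_pos":[0,2.8,0],"dr":[0,0,0.5]}

```text
time_s: 25.95
position: [0.5431, 0.237, 0.2647]
tool_rot: [[0.265, -0.964, -0.001], [-0.964, -0.265, -0.0], [-0.0, 0.001, -1.0]]
ft_force: [-0.1, 0.2, -0.8]
grip_width: 0.0228
```

Emit:
arm_command:
  steps:
    - {"delta_pos":[0,0,0],"dr":[0,0,0]}
    - {"delta_pos":[0,0,0],"dr":[0,0,0]}

```text
time_s: 26.15
position: [0.5433, 0.2348, 0.2654]
tool_rot: [[0.262, -0.965, -0.0], [-0.965, -0.262, -0.0], [0.0, 0.0, -1.0]]
ft_force: [1.3, 0.1, -0.3]
grip_width: 0.0228
```

Emit:
arm_command:
  steps:
    - {"delta_pos":[0,0,0],"dr":[0.31,-1.18,0]}
    - {"delta_pos":[0,0,-5],"dr":[0.31,-1.18,0]}
    - {"delta_pos":[0,0,-10],"dr":[0.31,-1.18,0]}
    - {"delta_pos":[0,0,-10],"dr":[0.31,-1.18,0]}
    - {"delta_pos":[0,0,-10],"dr":[0.31,-1.18,0]}
    - {"delta_pos":[0,0,-10],"dr":[0.31,-1.18,0]}
    - {"delta_pos":[0,0,-10],"dr":[0.31,-1.18,0]}
    - {"delta_pos":[0,0,-10],"dr":[0.31,-1.18,0]}
    - {"delta_pos":[0,0,-10],"dr":[0.31,-1.18,0]}
    - {"delta_pos":[0,0,-10],"dr":[0.31,-1.18,0]}
    - {"delta_pos":[0,0,-10],"dr":[0.31,-1.18,0]}
    - {"delta_pos":[0,0,-8],"dr":[0.31,-1.2,0]}
    - {"delta_pos":[0,0,-3],"dr":[0,0,0]}
    - {"delta_pos":[0,0,0],"dr":[0,0,0]}
    - {"delta_pos":[0,0,0],"dr":[0,0,0]}

```text
time_s: 27.65
position: [0.5437, 0.2355, 0.16]
tool_rot: [[0.262, -0.933, 0.246], [-0.965, -0.254, 0.064], [0.003, -0.254, -0.967]]
ft_force: [-0.4, -0.0, -0.1]
grip_width: 0.0229
```

```bash
cat > chk.py <<'E'
from tgt import *
import sys
for i in range(3): im=env.get_image('scene')
F=[];
o=env.observe(); F.append(o['ft_force'])
cv2.imwrite(f'pics/s_{sys.argv[1]}.png',im)
p=o['position'];R=o['tool_rot']; z=-R[:,2]
print('t',o['time_s'],'pos',p.round(4),'ft',o['ft_force'].round(2),'F.n',(o['ft_force']@n).round(2),'grip',o['grip_width'])
print('off from flush n,Y,u mm',[(1000*(p-flush)@a).round(1) for a in(n,Y,u)])
print('tool lean',np.arctan2(-z@X,z[2]).round(4),'yaw',np.arctan2(R[0,0],-R[1,0]).round(4),'side',np.arcsin(z@Y).round(4))
py=-R[:,0]; px=np.cross(py,z)
for nm,a in(('pred top',-.0075),('pred foot',-.1075)):
  print(nm,[proj('scene',[p+z*a+py*s]).round(1).tolist() for s in(-.0265,.0235)])
print('panel top L/R',proj('scene',[C+.04*u+s*Y for s in(-.06,.06)]).round(1).tolist(),'bot',proj('scene',[C-.04*u+s*Y for s in(-.06,.06)]).round(1).tolist())
E
python3 chk.py 1; python3 - <<'E'
import cv2
from h import crop
cv2.imwrite('pics/n.png',crop(cv2.imread('pics/s_1.png'),375,110,110,110,5.4))
E
```

```text
t 27.8 pos [0.5437 0.2357 0.1599] ft [ 0.57 -0.65 -0.07] F.n 0.34 grip 0.022779179460930988
off from flush n,Y,u mm [np.float64(41.1), np.float64(-0.4), np.float64(1.2)]
tool lean 0.2567 yaw 0.2657 side 0.0005
pred top [[[434.0, 181.3]], [[456.6, 169.5]]]
pred foot [[[434.2, 220.2]], [[455.4, 208.7]]]
panel top L/R [[405.5, 191.6], [457.9, 164.8]] bot [[408.3, 222.7], [458.3, 196.4]]
```

View pics/n.png

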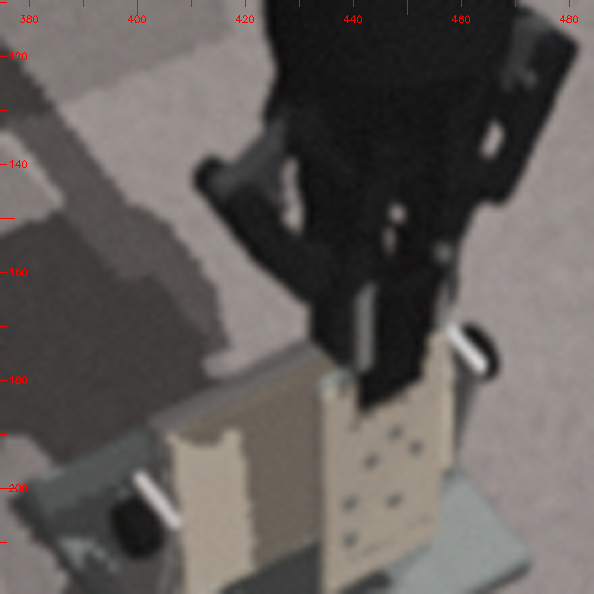

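Emit:
arm_command:
  steps:
    - {"delta_pos":[-4.6,-1.2,-1.5],"dr":[0,0,0]}
    - {"delta_pos":[-4.6,-1.2,-1.5],"dr":[0,0,0]}
    - {"delta_pos":[-4.6,-1.2,-1.5],"dr":[0,0,0]}
    - {"delta_pos":[-4.6,-1.2,-1.5],"dr":[0,0,0]}
    - {"delta_pos":[-3.7,-1,-1.2],"dr":[0,0,0]}
    - {"delta_pos":[-2.8,-0.7,-0.9],"dr":[0,0,0]}
    - {"delta_pos":[0,0,0],"dr":[0,0,0]}
    - {"delta_pos":[0,0,0],"dr":[0,0,0]}
    - {"delta_pos":[0,0,0],"dr":[0,0,0]}

```text
time_s: 28.7
position: [0.5187, 0.2293, 0.1514]
tool_rot: [[0.263, -0.933, 0.245], [-0.965, -0.255, 0.064], [0.002, -0.253, -0.967]]
ft_force: [0.5, 0.8, -0.3]
grip_width: 0.0229
```

```bash
cat > f.py <<'E'
from tgt import *
# average the noisy force over a few control periods
fs=[]
for i in range(8): env.get_image('top'); o=env.observe(); fs.append(o['ft_force'])
p=o['position'];f=np.array(fs);z=-o['tool_rot'][:,2];w=o['wrist_torque']
print('t',round(o['time_s'],2),'off n,Y,u',[float((1000*(p-flush)@a).round(2)) for a in(n,Y,u)],'Fn',(f@n).mean().round(2),'sd',(f@n).std().round(2),'Fu',(f@u).mean().round(2),'tauY',(w@Y).round(3),'lean',np.arctan2(-z@X,z[2]).round(4),'grip',o['grip_width'].round(4))
E
python3 f.py
```

```text
Traceback (most recent call last):
  File "f.py", line 6, in <module>
    print('t',round(o['time_s'],2),'off n,Y,u',[float((1000*(p-flush)@a).round(2)) for a in(n,Y,u)],'Fn',(f@n).mean().round(2),'sd',(f@n).std().round(2),'Fu',(f@u).mean().round(2),'tauY',(w@Y).round(3),'lean',np.arctan2(-z@X,z[2]).round(4),'grip',o['grip_width'].round(4))
                                                                                                                                                                                                                                                       ^^^^^^^^^^^^^^^^^^^^^
AttributeError: 'float' object has no attribute 'round'
```

```bash
cat > f.py <<'E'
from tgt import *
fs=[];ws=[]
for i in range(8): env.get_image('top'); o=env.observe(); fs.append(o['ft_force']); ws.append(o['wrist_torque'])
p=o['position'];f=np.array(fs);w=np.array(ws)@Y;z=-o['tool_rot'][:,2]
print('t',round(o['time_s'],2),'off n,Y,u',[float((1000*(p-flush)@a).round(2)) for a in(n,Y,u)],'Fn',(f@n).mean().round(2),'sd',(f@n).std().round(2),'Fu',(f@u).mean().round(2),'tauY',w.mean().round(3),w.std().round(3),'lean',np.arctan2(-z@X,z[2]).round(4),'grip',round(o['grip_width'],4))
E
python3 f.py
```

```text
t 29.5 off n,Y,u [13.66, -0.25, 1.04] Fn 0.0 sd 0.39 Fu -0.97 tauY 0.152 0.03 lean 0.2558 grip 0.0227
```

Emit:
arm_command:
  steps:
    - {"delta_pos":[-1.8,-0.5,-0.6],"dr":[0,0,0]}
    - {"delta_pos":[-1.8,-0.5,-0.6],"dr":[0,0,0]}
    - {"delta_pos":[-0.9,-0.2,-0.3],"dr":[0,0,0]}
    - {"delta_pos":[0,0,0],"dr":[0,0,0]}
    - {"delta_pos":[0,0,0],"dr":[0,0,0]}

```text
time_s: 30.0
position: [0.514, 0.228, 0.1499]
tool_rot: [[0.263, -0.933, 0.245], [-0.965, -0.255, 0.064], [0.002, -0.253, -0.967]]
ft_force: [-0.4, 0.1, -0.6]
grip_width: 0.0227
```

```bash
python3 f.py
```

```text
t 30.4 off n,Y,u [8.79, -0.25, 1.05] Fn 0.09 sd 0.53 Fu -0.8 tauY 0.166 0.016 lean 0.2558 grip 0.0228
```

Next in 1.5 mm steps, reading the force each time.

Emit:
arm_command:
  steps:
    - {"delta_pos":[-0.9,-0.25,-0.3],"dr":[0,0,0]}
    - {"delta_pos":[-0.9,-0.25,-0.3],"dr":[0,0,0]}
    - {"delta_pos":[0,0,0],"dr":[0,0,0]}
    - {"delta_pos":[0,0,0],"dr":[0,0,0]}

```text
time_s: 30.8
position: [0.5123, 0.2275, 0.1493]
tool_rot: [[0.263, -0.933, 0.245], [-0.965, -0.255, 0.064], [0.002, -0.253, -0.967]]
ft_force: [0.7, -0.1, -1.0]
grip_width: 0.0227
```

```bash
python3 f.py
```

```text
t 31.2 off n,Y,u [6.9, -0.3, 1.07] Fn 0.48 sd 0.45 Fu -0.84 tauY -0.051 0.033 lean 0.256 grip 0.0228
```

Emit:
arm_command:
  steps:
    - {"delta_pos":[-0.9,-0.25,-0.3],"dr":[0,0,0]}
    - {"delta_pos":[-0.9,-0.25,-0.3],"dr":[0,0,0]}
    - {"delta_pos":[0,0,0],"dr":[0,0,0]}
    - {"delta_pos":[0,0,0],"dr":[0,0,0]}

```text
time_s: 31.6
position: [0.5105, 0.227, 0.1488]
tool_rot: [[0.263, -0.933, 0.245], [-0.965, -0.255, 0.064], [0.002, -0.254, -0.967]]
ft_force: [0.7, -1.2, 1.3]
grip_width: 0.023
```

```bash
python3 f.py
```

```text
t 32.0 off n,Y,u [4.93, -0.31, 1.08] Fn 1.32 sd 0.52 Fu 0.35 tauY -0.287 0.021 lean 0.256 grip 0.0229
```

Emit:
arm_command:
  steps:
    - {"delta_pos":[-0.7,-0.18,-0.23],"dr":[0,0,0]}
    - {"delta_pos":[-0.7,-0.18,-0.23],"dr":[0,0,0]}
    - {"delta_pos":[0,0,0],"dr":[0,0,0]}
    - {"delta_pos":[0,0,0],"dr":[0,0,0]}

```text
time_s: 32.4
position: [0.509, 0.2266, 0.1482]
tool_rot: [[0.263, -0.933, 0.245], [-0.965, -0.255, 0.064], [0.002, -0.253, -0.967]]
ft_force: [2.0, 0.5, 1.0]
grip_width: 0.0229
```

```bash
python3 f.py
```

```text
t 32.8 off n,Y,u [3.38, -0.3, 1.07] Fn 1.89 sd 0.56 Fu 0.99 tauY -0.378 0.019 lean 0.2559 grip 0.0231
```

Emit:
arm_command:
  steps:
    - {"delta_pos":[-0.46,-0.12,-0.15],"dr":[0,0,0]}
    - {"delta_pos":[-0.46,-0.12,-0.15],"dr":[0,0,0]}
    - {"delta_pos":[0,0,0],"dr":[0,0,0]}
    - {"delta_pos":[0,0,0],"dr":[0,0,0]}

```text
time_s: 33.2
position: [0.5081, 0.2264, 0.1479]
tool_rot: [[0.263, -0.933, 0.245], [-0.965, -0.255, 0.064], [0.002, -0.253, -0.967]]
ft_force: [2.3, 1.0, 1.1]
grip_width: 0.0229
```

```bash
python3 f.py
```

```text
t 33.6 off n,Y,u [2.36, -0.27, 1.07] Fn 1.94 sd 0.52 Fu 1.02 tauY -0.474 0.025 lean 0.2559 grip 0.0224
```

Emit:
arm_command:
  steps:
    - {"delta_pos":[-0.46,-0.12,-0.15],"dr":[0,0,0]}
    - {"delta_pos":[-0.46,-0.12,-0.15],"dr":[0,0,0]}
    - {"delta_pos":[0,0,0],"dr":[0,0,0]}
    - {"delta_pos":[0,0,0],"dr":[0,0,0]}

```text
time_s: 34.0
position: [0.5071, 0.2262, 0.1475]
tool_rot: [[0.263, -0.933, 0.245], [-0.965, -0.255, 0.064], [0.002, -0.253, -0.967]]
ft_force: [1.8, 0.4, 2.5]
grip_width: 0.0232
```

```bash
python3 f.py
```

```text
t 34.4 off n,Y,u [1.36, -0.29, 1.06] Fn 2.54 sd 0.49 Fu 0.77 tauY -0.487 0.025 lean 0.2559 grip 0.0227
```

Emit:
arm_command:
  steps:
    - {"delta_pos":[-0.46,-0.12,-0.15],"dr":[0,0,0]}
    - {"delta_pos":[-0.46,-0.12,-0.15],"dr":[0,0,0]}
    - {"delta_pos":[0,0,0],"dr":[0,0,0]}
    - {"delta_pos":[0,0,0],"dr":[0,0,0]}

```text
time_s: 34.8
position: [0.5063, 0.2259, 0.1473]
tool_rot: [[0.263, -0.933, 0.245], [-0.965, -0.255, 0.064], [0.002, -0.253, -0.967]]
ft_force: [3.1, 0.6, 1.9]
grip_width: 0.0226
```

```bash
python3 f.py; python3 chk.py 2
```

```text
t 35.2 off n,Y,u [0.36, -0.28, 1.1] Fn 2.33 sd 0.55 Fu 1.15 tauY -0.566 0.029 lean 0.2559 grip 0.0225
t 35.35 pos [0.5063 0.2259 0.1473] ft [2.2  0.19 2.06] F.n 2.71 grip 0.02261772861430707
off from flush n,Y,u mm [np.float64(0.4), np.float64(-0.3), np.float64(1.1)]
tool lean 0.256 yaw 0.2658 side 0.0004
pred top [[[420.5, 170.3]], [[442.7, 158.9]]]
pred foot [[[421.4, 208.9]], [[442.3, 197.9]]]
panel top L/R [[405.5, 191.6], [457.9, 164.8]] bot [[408.3, 222.7], [458.3, 196.4]]
```

Emit:
arm_command:
  steps:
    - {"delta_pos":[-0.46,-0.12,-0.15],"dr":[0,0,0]}
    - {"delta_pos":[-0.46,-0.12,-0.15],"dr":[0,0,0]}
    - {"delta_pos":[0,0,0],"dr":[0,0,0]}
    - {"delta_pos":[0,0,0],"dr":[0,0,0]}

```text
time_s: 35.75
position: [0.5059, 0.2258, 0.1473]
tool_rot: [[0.263, -0.933, 0.246], [-0.965, -0.254, 0.065], [0.002, -0.255, -0.967]]
ft_force: [4.5, 1.7, 1.4]
grip_width: 0.0229
```

```bash
python3 f.py; python3 - <<'E'
from tgt import *
for k in(1,2):
    b=cv2.imread(f'pics/s_{k}.png').max(2)
    if k==2:
        print('    ',' '.join(f'{x:3d}' for x in range(408,456,2)))
        for v in range(152,222,2): print(v,' '.join(f'{b[v,x]:3d}' for x in range(408,456,2)))
# flush prediction, corners on outer face
for a in(.0734,-.0266): print('flush',a,proj('scene',[C+a*u+.003*n+s*Y for s in(-.025,.025)]).round(1).tolist())
E
```

```text
t 36.15 off n,Y,u [0.03, -0.31, 1.16] Fn 5.35 sd 0.22 Fu -0.46 tauY -1.105 0.039 lean 0.2575 grip 0.0231
     408 410 412 414 416 418 420 422 424 426 428 430 432 434 436 438 440 442 444 446 448 450 452 454
152 154 149 135  76  26  32  28  26  26  29  72  39  26  25  27  25  21  73  57 149 150 152 149 150
154 151 151 151 138  83  36  20  24  24  47 104  41  21  23  25  24  25  92  77 150 152 152 150 154
156 148 147 150 151 147  84  19  24  26  48 104  41  21  23  21  23  32 105 119 150 154 150 154 160
158 149 149 151 149 150 105  21  24  31  50 105  44  23  25  25  24  33 109 145 155 153 149 150 152
160 147 154 153 150 149 109  21  22  30  52 103  43  22  22  25  21  51 136 149 155 154 152 150 154
162 137 150 153 154 150 129  51  24  28  50 105  48  22  25  25  23 110 169 154 148 144 156 186 185
164 149 148 152 151 132 133 130  54  25  50 102  56  21  27  25  25 117 164 150 153 165 184 211 206
166 147 153 144  98  81  90 151 135  68  54  94  49  25  27  26  34 139 161 164 177 179 199 198 210
168 111 153 127  82  86  88  99 151 123  81  39  24  24  23  24  36 139 163 178 183 184 200 20
[... 1998 characters left out ...]
148 150
210 135 174 170 172 173 172 172 166 135 163 160 159 133  92  88 120 125 132 143 150 149 150 148 148
212 109 170 173 172 173 171 172 170 150 155 123  80  87 120 129 132 141 149 150 147 150 148 148 146
214 106 173 171 170 172 173 172 166 127  76  81 116 127 127 142 148 149 149 147 150 149 150 149 150
216  94 172 171 170 172 164 128  78  88 117 122 126 139 149 153 150 149 150 149 148 148 151 150 152
218 104 172 173 175 132  75  80 106 125 124 139 146 149 149 151 151 151 150 150 148 147 148 148 149
220 105 167 160 104  75 104 123 125 132 141 147 146 147 149 149 147 151 152 151 149 150 149 148 152
flush 0.0734 [[421.1, 170.4], [443.4, 159.2]]
flush -0.0266 [[423.7, 210.7], [444.7, 199.6]]
```

Emit:
arm_command:
  steps:
    - {"delta_pos":[0.4,0.1,0.13],"dr":[0,0,0]}
    - {"delta_pos":[0,0,0],"dr":[0,0,0]}
    - {"delta_pos":[0,0,0],"dr":[0,0,0]}
    - {"delta_pos":[0,0,0],"dr":[0,0,0]}

```text
time_s: 36.55
position: [0.506, 0.2258, 0.1473]
tool_rot: [[0.263, -0.933, 0.245], [-0.965, -0.255, 0.064], [0.002, -0.254, -0.967]]
ft_force: [5.0, 0.5, 2.0]
grip_width: 0.0227
```

```bash
python3 f.py; python3 chk.py 3|head -3; python3 - <<'E'
from tgt import *
b=cv2.imread('pics/s_3.png').max(2); a=cv2.imread('pics/scene0.png').max(2).astype(int)
# panel unmoved? compare uncovered panel corners with the first picture
for nm,(x0,x1,y0,y1) in {'left':(403,416,186,224),'right':(450,462,164,196)}.items():
    c=cv2.matchTemplate(b[y0-3:y1+3,x0-3:x1+3],a[y0:y1,x0:x1].astype(np.uint8),cv2.TM_CCOEFF_NORMED); print(nm,cv2.minMaxLoc(c)[1:],)
print('    ',' '.join(f'{x:3d}' for x in range(414,452,2)))
for v in range(162,222,2): print(v,' '.join(f'{b[v,x]:3d}' for x in range(414,452,2)))
E
```

```text
t 36.95 off n,Y,u [0.06, -0.31, 1.15] Fn 5.57 sd 0.52 Fu 0.53 tauY -1.122 0.036 lean 0.2566 grip 0.0228
t 37.1 pos [0.5059 0.2258 0.1472] ft [4.52 0.97 2.56] F.n 5.18 grip 0.022955705230214434
off from flush n,Y,u mm [np.float64(0.0), np.float64(-0.3), np.float64(1.2)]
tool lean 0.2566 yaw 0.2657 side 0.0004
left (0.9874551892280579, (6, 0), (3, 3))
right (0.9982715249061584, (6, 2), (3, 3))
     414 416 418 420 422 424 426 428 430 432 434 436 438 440 442 444 446 448 450
162 153 150 130  50  22  29  52 105  45  21  23  26  26 111 171 157 150 143 155
164 149 120 130 133  61  28  52 105  46  23  27  24  22 117 165 151 153 165 196
166  97  81  90 151 137  69  58  95  39  26  27  24  33 137 161 163 181 188 203
168  84  82  84 103 155 123  80  36  24  24  24  21  36 140 163 180 181 186 201
170  83  78  81 105 135 113 104  35  25  23  24  43 115 166 167 176 196 196 166
172  82  82  83 100 165 159 136  34  23  40  75 117 165 172 170 183 175 171 170
174  78  82  83  92 160 164 159  70  72 100 137 162 162 170 170 168 169 170 171
176  65  78  85  88 159 164 162 133 149 161 162 163 166 169 172 
[... 1075 characters left out ...]
 139 149 171 169 170 174 170 164 161 161 144 100  78  92 119
206 171 172 172 171 159 150 171 171 170 165 146 147 142 100  66  94 125 129 138
208 172 171 174 172 153 146 173 161 153 164 162 109  67 102 124 127 136 146 145
210 172 169 172 173 166 137 156 162 159 134  93  92 119 128 130 142 150 149 148
212 171 170 172 171 171 150 156 125  82  87 122 128 132 140 149 150 148 150 150
214 170 172 173 172 165 127  78  77 116 129 126 141 150 150 150 149 146 147 150
216 170 170 163 127  79  85 116 125 125 140 148 152 149 150 149 150 150 148 149
218 176 129  72  80 102 126 125 139 143 147 148 152 151 152 151 151 150 150 148
220 108  77 106 123 126 132 141 146 147 148 150 149 148 152 152 151 147 148 147
```

Emit:
arm_command:
  steps:
    - {"delta_pos":[0.37,0.1,0.12],"dr":[0,0,0]}
    - {"delta_pos":[0,0,0],"dr":[0,0,0]}
    - {"delta_pos":[0,0,0],"dr":[0,0,0]}
    - {"delta_pos":[0,0,0],"dr":[0,0,0]}

```text
time_s: 37.5
position: [0.506, 0.2259, 0.1472]
tool_rot: [[0.263, -0.933, 0.245], [-0.965, -0.255, 0.064], [0.002, -0.253, -0.967]]
ft_force: [4.0, 0.3, 4.3]
grip_width: 0.0229
```

```bash
python3 f.py
```

```text
t 37.9 off n,Y,u [0.11, -0.27, 1.05] Fn 3.58 sd 0.41 Fu 1.95 tauY -0.82 0.026 lean 0.2557 grip 0.0227
```

```bash
python3 f.py; python3 -c "
from rig import env
print(env.close_job())"
```

```text
t 38.3 off n,Y,u [0.14, -0.28, 1.05] Fn 3.37 sd 0.5 Fu 1.81 tauY -0.765 0.024 lean 0.2557 grip 0.0231
the job is handed in; nothing more can be done
None
```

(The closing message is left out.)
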